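# Close down the pastry board

### The arm

A 6-joint arm with a two-finger parallel gripper is mounted at the origin on the work surface. World frame = base frame: x ahead of the robot, y to its left, z up, the work surface at z = 0. Lengths are in m, angles in degrees, forces in N, time in s.
With the tool pointing down it reaches from about 0.25 to 0.725 m from the base axis. Payload 4 kg.
Tool frame: the origin (TCP) lies between the finger pads; the fingertips stand 22 mm ahead of it and the grasp point (between the pads) lies 3 mm ahead of it; z points along the fingers, y is the direction in which the jaws open and shut (so a half turn about z gives the same grasp; the last joint's range is limited). The gripper opens to 85 mm and grips with 20 to 120 N. Pads are 22 mm wide; open, the fingers measure 114 mm over their backs; the gripper's body (76 mm by 85 mm) begins 54 mm behind the grasp point. The pads swing forward as they close: fully open they stand 13 mm farther back than shut.
Start: joints at [71.62, 13.785, 0.286, 76.501, 0, 90], TCP at [0.158, 0.474, 0.218] pointing down, gripper open.
Joint ranges: [-155.79, 155.79], [-60.16, 107.12], [-62.33, 73.08], [-114, 123.19], [-81.49, 82.49], [-180, 180]. Speed limits (degrees/s): [159.86, 159.86, 180, 180, 180, 180].

### API

Orientations are given as a 3x3 rotation matrix whose columns are the frame's x, y, z axes.
In Python, from cell import r gives the robot as it stands. Calls block until the motion is done:
- r.reach(position, orientation): joint-space move of the TCP to a pose.
- r.movel(position, rotation=None, v=0.15, f_stop=None): straight line of the TCP; rotation=None keeps the orientation; v is the mean speed in m/s. With f_stop (N) it stops when the force on the tool has changed by that much, and returns True; else False.
- r.set_joints(angles): joint-space move.
- r.gripper_to(opening, force=None): finger opening in m; force is the grip in N (None keeps the last); returns when the fingers have stopped.
- r.wait(seconds).
- r.ik(position, orientation): joint angles nearest the present ones, or None.
- r.get_state(): the state.
- r.snapshot(name): name is "scene" or "top" or "wrist"; returns (picture, depth): 480x640x3 uint8, red, green, blue; 480x640 float32, m along the optical axis (not along the pixel's ray), 0 where there is no reading.
- r.camera_params(name): a dict with "vertical_fov" (degrees; the focal length in pixels is half the picture's height over the tangent of half this angle, whatever the lens; pixels are square), "cx", "cy" (the principal point, pixels), "cam_to_world" (4x4, takes a point from camera to world coordinates). Camera axes: x right, y down, z forward; pixel columns grow to the right and rows downward; lengths in m; the calibration is good to about 2 mm. A picture is of the moment at which its call begins: read the wrist's pose just before it. camera_params takes no time and is no camera call; for the wrist camera it gives the pose at the moment of the call.
A pose or a line that the arm cannot do raises r.IKError and nothing moves.
- r.finish_job(): hands the job in, once; it reports no verdict.
The state is a dict: "time": time; "q": joint angles; "dq": joint speeds; "joint_efforts": joint torques, N m; "tcp_pos": TCP position; "eef_rot": TCP orientation; "contact_force": force on the tool from outside, world axes, zero at the start; "torque": the same for the moment, N m; "width": finger opening in m.
Only numpy, scipy, OpenCV 4.12 (cv2) and the standard library are available. Lean on these libraries where they do the work, as an engineer would, in place of code of your own. Each camera call takes 0.05 s, during which the arm holds its last target.

### The job

Push the crumb bay's bifold door in at its fold and fold it right back against the left jamb, then use the white scraper block (never the fingers) to sweep every dough chip off the board through the doorway onto the bay's floor. When the board is clear, hang the scraper and every measuring pail by their handles on the rack's hooks, leaving the door folded open and the other things on the counter alone.

Things in the scene. Friction and masses are not known exactly. Their poses are not given: they have to be found in the camera images.
- station: White pastry board running level into a steel crumb bay with no roof; fixed. Origin on the counter (z = 0), mid-way along the door's track; x points from the board into the bay, y to the left, z up. Board: 240 mm wide, top 25 mm above the counter, from x = -160 to +15 mm, a 40 mm high lip along each side (inner faces y = +-120 mm). 268 mm wide in all.
- bay_floor (a point): Middle of the crumb bay's floor, 4 mm above the counter (chips drop 21 mm off the board's end), 95 mm beyond the track; axes as the station's. Bay side walls: inner faces at station y = +-120 mm, 165 mm high, from station x = -15 mm on; back wall's inner face at station x = 175 mm.
- door (a joint): Bifold door across the bay's mouth (station x = 0): two wooden leaves, each 120 mm long, 12 mm thick. Angle in rad of each leaf from the track: 0 shut and flat, 1.45 folded up against the left jamb, pointing into the bay. At value a the fold is at station (120 sin a, 120 - 120 cos a) mm, the free edge at (0, 120 - 240 cos a) mm. Starts ajar by 0.1 to 0.3; stays where left.
- door_pivot (a point): Upright pivot of the first leaf at the left jamb (station y = +120 mm), half-way up the door, 96 mm above the counter. The leaves reach from 31 to 161 mm above the counter.
- fold (a point): The door's fold hinge (steel barrel 12 mm across) between the two leaves, 96 mm above the counter, half-way up. Pushing it from the robot's side into the bay (2 to 5 N) folds both leaves inward. Its angles turn with the second leaf.
- lead (a point): Free edge of the second leaf, half-way up the door; it runs straight along the track. Once the door is half folded (about 0.8 rad) pushing this edge leftwards along the track folds it the rest of the way.
- rack: Hook rack, fixed: wooden rail 360 mm long, 16 mm thick, top 225 mm above the counter, on two posts. Three straight steel hooks (8 mm round) stick out of it level, towards its own -x, 110 mm apart along its y. Origin on the counter below the point of the middle hook.
- hook1 (a point): Hook at the rack's -y end. Point on its centre line, 200 mm above the counter, 72 mm out from the rail; axes as the rack's (x runs inward to the rail, y along it). The upturned end begins 12 mm further out, its top 19 mm above this point. A bar laid on the hook has its underside 4 mm above this point.
- hook2 (a point): Middle hook. Point on its centre line, 200 mm above the counter, 72 mm out from the rail; axes as the rack's (x runs inward to the rail, y along it). The upturned end begins 12 mm further out, its top 19 mm above this point. A bar laid on the hook has its underside 4 mm above this point.
- hook3 (a point): Hook at the rack's +y end. Point on its centre line, 200 mm above the counter, 72 mm out from the rail; axes as the rack's (x runs inward to the rail, y along it). The upturned end begins 12 mm further out, its top 19 mm above this point. A bar laid on the hook has its underside 4 mm above this point.
- scraper_bar (a point): Scraper: white plastic block 36 x 100 x 30 mm (x, y, z) with a steel loop handle on top: posts at y = +-42 mm, 12 mm square bar along y, 92 mm long. This point: the bar's centre, 81 mm above the underside; 45 mm clear under the bar. 0.16 kg, upright on the counter. Pinched across (along x) 24 mm to one side, the bar's middle stays free for a hook.
- pail1_bar (a point): Small aluminium measuring pail, 78 mm across the rim, 70 mm tall, with a stiff steel loop handle in its y-z plane: posts at y = +-42 mm, 10 mm square bar along y, 92 mm long. This point: the bar's centre, 130 mm above the pail's underside; 55 mm clear between bar and rim. About 0.16 kg, upright on the counter.
- pail2_bar (a point): Small aluminium measuring pail, 78 mm across the rim, 70 mm tall, with a stiff steel loop handle in its y-z plane: posts at y = +-42 mm, 10 mm square bar along y, 92 mm long. This point: the bar's centre, 130 mm above the pail's underside; 55 mm clear between bar and rim. About 0.16 kg, upright on the counter.
- chip1_center (a point): Dried dough chip: brown disc, about 26 mm across and 12 mm thick, lying flat on the board; this is its centre. May be absent.
- chip2_center (a point): Dried dough chip: brown disc, about 26 mm across and 12 mm thick, lying flat on the board; this is its centre. May be absent.
- chip3_center (a point): Dried dough chip: brown disc, about 26 mm across and 12 mm thick, lying flat on the board; this is its centre. May be absent.
- chip4_center (a point): Dried dough chip: brown disc, about 26 mm across and 12 mm thick, lying flat on the board; this is its centre. May be absent.
- chip5_center (a point): Dried dough chip: brown disc, about 26 mm across and 12 mm thick, lying flat on the board; this is its centre. May be absent.
- jar: Bystander: amber jar 60 mm across, 80 mm tall.
- cup: Bystander: white cup 72 mm across, 80 mm tall.
- squeeze: Bystander: white bottle 56 mm across, 150 mm tall.
- cutter: Bystander: steel ring cutter 60 mm across, 30 mm tall.
- tin: Bystander: tin 70 mm across, 100 mm tall.

How it is judged (in metres and radians):
On the way, in this order (a step that is already met when the one before it is completed fails the run):
1. the bifold door is folded back (value of joint door above 1.2 rad), for 0.2 s.
2. all the chips are on the bay's floor, the door still folded back (value of joint door above 1.2 rad and x of chip1_center in the frame of station between 0.015 and 0.175 m and y of chip1_center in the frame of station between -0.12 and 0.12 m and z of each of chip1_center, chip2_center, chip3_center, chip4_center, chip5_center in the frame of station below 0.05 m and x of chip2_center in the frame of station between 0.015 and 0.175 m and y of chip2_center in the frame of station between -0.12 and 0.12 m and x of chip3_center in the frame of station between 0.015 and 0.175 m and y of chip3_center in the frame of station between -0.12 and 0.12 m and x of chip4_center in the frame of station between 0.015 and 0.175 m and y of chip4_center in the frame of station between -0.12 and 0.12 m and x of chip5_center in the frame of station between 0.015 and 0.175 m and y of chip5_center in the frame of station between -0.12 and 0.12 m), for 0.2 s.
At the end, for the whole second after the job is handed in: The door is folded beyond 1.2 rad; every chip lies in the bay beyond the board's end (centre lower than 50 mm above the counter); the scraper and every pail hang at rest with the middle of the handle bar within 35 mm sideways of a hook, on the hook between its upturned end and the rail (all of step 2 and ((x of pail1_bar in the frame of hook1 between -0.012 and 0.065 m and y of pail1_bar in the frame of hook1 between -0.035 and 0.035 m and z of pail1_bar in the frame of hook1 between 0 and 0.02 m) or (x of pail1_bar in the frame of hook2 between -0.012 and 0.065 m and y of pail1_bar in the frame of hook2 between -0.035 and 0.035 m and z of pail1_bar in the frame of hook2 between 0 and 0.02 m) or (x of pail1_bar in the frame of hook3 between -0.012 and 0.065 m and y of pail1_bar in the frame of hook3 between -0.035 and 0.035 m and z of pail1_bar in the frame of hook3 between 0 and 0.02 m)) and ((x of pail2_bar in the frame of hook1 between -0.012 and 0.065 m and y of pail2_bar in the frame of hook1 between -0.035 and 0.035 m and z of pail2_bar in the frame of hook1 between 0 and 0.02 m) or (x of pail2_bar in the frame of hook2 between -0.012 and 0.065 m and y of pail2_bar in the frame of hook2 between -0.035 and 0.035 m and z of pail2_bar in the frame of hook2 between 0 and 0.02 m) or (x of pail2_bar in the frame of hook3 between -0.012 and 0.065 m and y of pail2_bar in the frame of hook3 between -0.035 and 0.035 m and z of pail2_bar in the frame of hook3 between 0 and 0.02 m)) and ((x of scraper_bar in the frame of hook1 between -0.012 and 0.065 m and y of scraper_bar in the frame of hook1 between -0.035 and 0.035 m and z of scraper_bar in the frame of hook1 between 0 and 0.02 m) or (x of scraper_bar in the frame of hook2 between -0.012 and 0.065 m and y of scraper_bar in the frame of hook2 between -0.035 and 0.035 m and z of scraper_bar in the frame of hook2 between 0 and 0.02 m) or (x of scraper_bar in the frame of hook3 between -0.012 and 0.065 m and y of scraper_bar in the frame of hook3 between -0.035 and 0.035 m and z of scraper_bar in the frame of hook3 between 0 and 0.02 m)) and linear speed of each of pail1, pail2, scraper below 0.05 m/s); the robot touches nothing.
It fails at once if the fingers touch a dough chip (contact force between the fingers and chip1 above 0.5 N or contact force between the fingers and chip2 above 0.5 N or contact force between the fingers and chip3 above 0.5 N or contact force between the fingers and chip4 above 0.5 N or contact force between the fingers and chip5 above 0.5 N).
It fails at once if a bystander is moved by more than 40 mm (distance of any of jar, cup, squeeze, cutter, tin from where it was at the start of the episode above 0.04 m).
Of chip1, chip2, chip3, chip4, chip5 only 3 to 5 are there at a start; the rules pass over those that are not, and their reading is None.
At some moment in a run one of pail1, pail2, scraper may be knocked a few centimetres aside while the robot is not near it.
It also fails if it takes over 208 s, if anything falls off the work surface, if the arm or the gripper's body presses on something with over 40 N, if the wrist force passes 120 N, or if a joint passes its speed limit or range.

## Working session

There is one attempt and no reset: what is moved stays moved. The work goes in short steps, each a Python script; the robot and the scene stay as the last script left them, time stands still between calls to the robot, and variables do not carry over. Pictures are saved under pics/ and viewed, and the job is handed in when it is done.

```bash
ls; mkdir -p pics; cat > h.py <<'E'
import numpy as np, cv2
from cell import r
def snap(n,fn):
    P=r.camera_params(n); im,d=r.snapshot(n)
    cv2.imwrite('pics/'+fn+'.png',im[:,:,::-1]); np.savez('pics/'+fn+'.npz',im=im,d=d,T=P['cam_to_world'],f=240/np.tan(np.radians(P['vertical_fov']/2)),c=[P['cx'],P['cy']])
    return im,d
def cloud(fn):
    z=np.load('pics/'+fn+'.npz'); d=z['d']; v,u=np.mgrid[:480,:640]
    p=np.stack([(u-z['c'][0])/z['f']*d,(v-z['c'][1])/z['f']*d,d],-1)
    T=z['T']; w=p@T[:3,:3].T+T[:3,3]; w[d==0]=np.nan
    return z['im'],w
E
python3 - <<'E'
from h import *
for n in ('scene','top'):
    snap(n,n+'0'); print(n,r.camera_params(n))
print(r.get_state())
E
```

```text
pics
scene {'vertical_fov': 49.61328334548214, 'cx': 313.94655151934313, 'cy': 243.98599827406102, 'cam_to_world': array([[ 1.16626399e-01,  6.29714505e-01, -7.68022087e-01,
         1.37821791e+00],
       [ 9.93175846e-01, -7.38310894e-02,  9.02812762e-02,
        -8.37671384e-02],
       [ 1.47521769e-04, -7.73310166e-01, -6.34027890e-01,
         8.55540651e-01],
       [ 0.00000000e+00,  0.00000000e+00,  0.00000000e+00,
         1.00000000e+00]])}
top {'vertical_fov': 45.89636928592017, 'cx': 326.90348376268264, 'cy': 242.88365669068452, 'cam_to_world': array([[-0.01976119, -0.99894715,  0.04140162,  0.44660244],
       [-0.99974095,  0.01927524, -0.01210405,  0.0140425 ],
       [ 0.01129328, -0.04163008, -0.99906927,  1.38195369],
       [ 0.        ,  0.        ,  0.        ,  1.        ]])}
{'time': 0.1, 'q': array([7.16205674e+01, 1.38299611e+01, 2.19978579e-01, 7.65008250e+01,
       4.33798762e-04, 9.00009905e+01]), 'dq': array([-0.11341028, -0.02767394,  0.15805242, -0.03296425,  0.00321909,
        0.00259132]), 'joint_efforts': array([ 5.70327502e-04, -3.73137760e+01,  2.53009415e+01,  1.08080468e-02,
       -2.34756300e-05, -6.86681986e-06]), 'tcp_pos': array([0.15746357, 0.4739285 , 0.21747418]), 'eef_rot': array([[-9.48983803e-01,  3.15324216e-01, -6.16977135e-04],
       [ 3.15324819e-01,  9.48982033e-01, -1.83291488e-03],
       [ 7.53776895e-06, -1.93395473e-03, -9.99998130e-01]]), 'contact_force': array([-0.29193401, -0.42701274,  0.26160676]), 'torque': array([ 0.03165368, -0.00536683,  0.0028586 ]), 'width': 0.08550140131762132}
```

View pics/scene0.png

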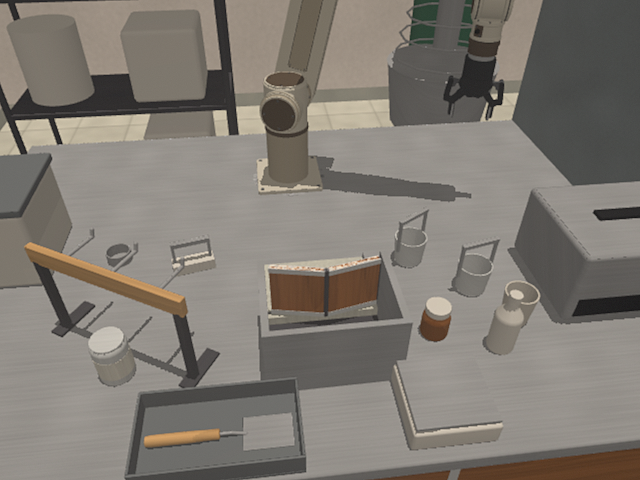

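View pics/top0.png

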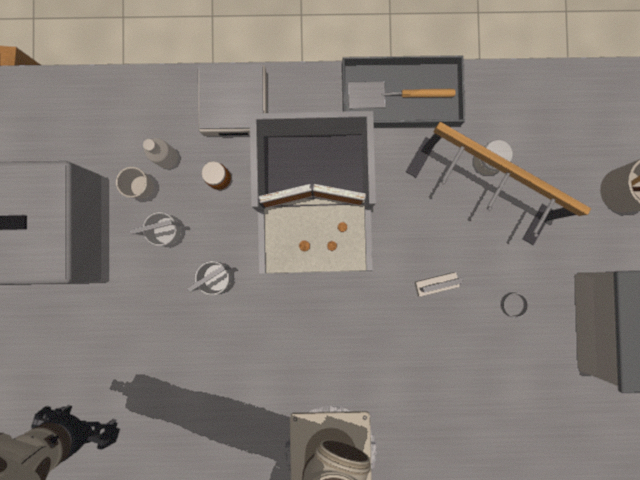

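```bash
cat > an.py <<'E'
from h import *
im,w=cloud('top0')
x,y,z=w[...,0],w[...,1],w[...,2]
def reg(u0,v0,u1,v1,z0,z1):
    m=np.zeros(z.shape,bool); m[v0:v1,u0:u1]=1
    m&=(z>z0)&(z<z1); return m
# bay wall top
m=reg(240,105,385,215,.155,.175)
p=np.float32(np.c_[x[m],y[m]]*1000); rc=cv2.minAreaRect(p); print('bay',len(p),rc,cv2.boxPoints(rc), np.median(z[m]))
m=reg(250,200,380,280,.015,.035); p=np.float32(np.c_[x[m],y[m]]*1000); rc=cv2.minAreaRect(p); print('board',rc,cv2.boxPoints(rc),np.median(z[m]))
m=reg(250,215,380,280,.045,.08); print('lip z',np.median(z[m]),m.sum())
p=np.float32(np.c_[x[m],y[m]]*1000); rc=cv2.minAreaRect(p); print('lips',rc,cv2.boxPoints(rc))
# rail
m=reg(420,110,600,225,.21,.24); p=np.float32(np.c_[x[m],y[m]]*1000); rc=cv2.minAreaRect(p); print('rail',rc,cv2.boxPoints(rc),np.median(z[m]))
for nm,b in dict(h3=(435,140,470,190),h2=(480,165,515,215),h1=(525,190,560,240)).items():
    m=reg(*b,.185,.208); print(nm,m.sum(), w[m].mean(0) if m.any() else '', w[m][np.argmin(w[m][:,0])])
for nm,b,a in (('scr',(410,265,470,300),(.06,.1)),('p1',(180,255,245,300),(.115,.15)),('p2',(125,205,190,250),(.115,.15)),('p1rim',(180,255,245,300),(.06,.08)),('p2rim',(125,205,190,250),(.06,.08)),('scrblk',(410,265,470,300),(.02,.035))):
    m=reg(*b,*a); p=np.float32(np.c_[x[m],y[m]]*1000); rc=cv2.minAreaRect(p); print(nm,m.sum(),rc,cv2.boxPoints(rc).tolist(),np.median(z[m]))
E
python3 an.py
python3 -c "
import cv2
a=cv2.imread('pics/top0.png')
cv2.imwrite('pics/z1.png',cv2.resize(a[100:330,230:430],None,fx=2.6,fy=2.6,interpolation=2))
cv2.imwrite('pics/z2.png',cv2.resize(a[110:310,400:600],None,fx=3,fy=3,interpolation=2))"
```

```text
bay 2724 ((682.4785766601562, 28.439407348632812), (203.66078186035156, 268.36297607421875), 0.4349348843097687) [[ 579.63257   161.84404 ]
 [ 581.6697   -106.511215]
 [ 785.3246   -104.965225]
 [ 783.2875    163.39003 ]] 0.16363095615448375
board ((521.7879638671875, 27.217262268066406), (171.41302490234375, 268.1913146972656), 0.40866461396217346) [[ 435.1272    160.69821 ]
 [ 437.04004  -107.486275]
 [ 608.4487   -106.26369 ]
 [ 606.5359    161.9208  ]] 0.024947158008540415
lip z 0.045657717929300845 24
lips ((512.6135864257812, 30.08172607421875), (263.7720947265625, 122.92810821533203), 86.50373077392578) [[ 443.22104  -97.81056]
 [ 565.92035 -105.30715]
 [ 582.0061   157.97401]
 [ 459.30682  165.47061]]
rail ((604.6198120117188, -363.8760070800781), (359.40716552734375, 108.67855834960938), 59.3774299621582) [[ 466.3211  -490.83905]
 [ 559.84357 -546.19775]
 [ 742.9185  -236.91296]
 [ 649.39606 -181.55426]] 0.22400383295141668
h3 201 [ 0.66994927 -0.27201816  0.20131518] [ 0.62425447 -0.24548325  0.2065278 ]
h2 215 [ 0.6134415  -0.36525003  0.2011749 ] [ 0.56408545 -0.33443071 
[... 1119 characters left out ...]
6.11624145507812], [466.0723876953125, 303.1957092285156], [389.8956298828125, 306.4410705566406]] 0.06883316795896244
p2rim 189 ((542.1121826171875, 386.08465576171875), (77.58063507080078, 76.18785858154297), 63.13163757324219) [[490.5996398925781, 368.6981201171875], [558.562744140625, 334.265625], [593.624755859375, 403.47119140625], [525.66162109375, 437.9036865234375]] 0.06882108966227118
scrblk 413 ((400.2294921875, -262.67486572265625), (36.65252685546875, 100.25618743896484), 12.004351615905762) [[371.8780517578125, -217.45457458496094], [392.72991943359375, -315.51837158203125], [428.5809326171875, -307.8951416015625], [407.72906494140625, -209.83135986328125]] 0.029654225615775465
```

View pics/z1.png

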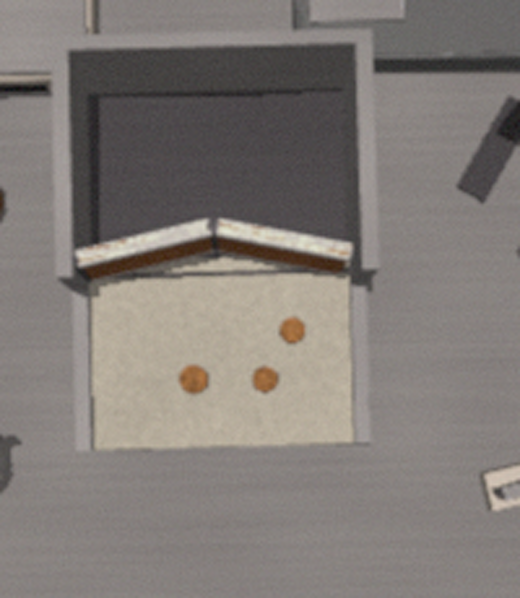

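View pics/z2.png

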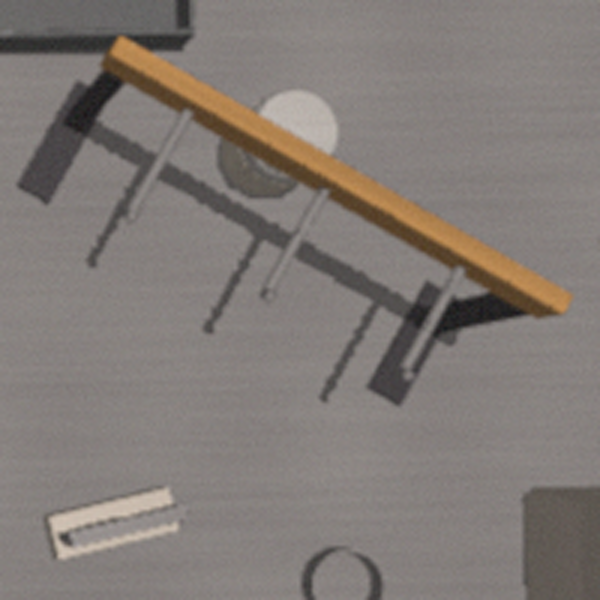

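```bash
cat >> h.py <<'E'
SYAW=np.radians(0.42); SO=np.array([.5955,.0277])
def st(x,y,z=None):
    "station mm -> world m"
    c,s=np.cos(SYAW),np.sin(SYAW); p=SO+np.array([c*x-s*y,s*x+c*y])/1000
    return p if z is None else np.r_[p,z]
def w2s(p):
    c,s=np.cos(SYAW),np.sin(SYAW); d=(np.asarray(p)[...,:2]-SO)*1000
    return np.stack([c*d[...,0]+s*d[...,1],-s*d[...,0]+c*d[...,1]],-1)
def R(th):
    "tool down, jaw axis at world yaw th deg"
    t=np.radians(th); c,s=np.cos(t),np.sin(t)
    return np.array([[-s,c,0],[c,s,0],[0,0,-1.]])
def chips(fn):
    im,w=cloud(fn); hsv=cv2.cvtColor(im,cv2.COLOR_RGB2HSV)
    s=w2s(w); m=(hsv[...,1]>90)&(hsv[...,0]<22)&(w[...,2]<.045)&(s[...,0]>-175)&(s[...,0]<178)&(abs(s[...,1])<122)
    n,l,stt,c=cv2.connectedComponentsWithStats(m.astype(np.uint8))
    for i in range(1,n):
        if stt[i,4]>15: print('chip',stt[i,4],c[i].round(),np.nanmedian(s[l==i],0).round(1),np.nanmedian(w[l==i][:,2]).round(4))
E
python3 - <<'E'
from h import *
chips('top0')
im,w=cloud('top0'); x,y,z=w[...,0],w[...,1],w[...,2]
m=np.zeros(z.shape,bool); m[110:225,420:600]=1; m1=m&(z>.2225)&(z<.24)
hsv=cv2.cvtColor(im,cv2.COLOR_RGB2HSV); m1=m&(z>.215)&(hsv[...,1]>90)
p=np.float32(np.c_[x[m1],y[m1]]*1000); rc=cv2.minAreaRect(p); print(rc,cv2.boxPoints(rc))
for nm,b in dict(h3=(435,140,470,190),h2=(480,165,515,215),h1=(525,190,560,240)).items():
    m=np.zeros(z.shape,bool); m[b[1]:b[3],b[0]:b[2]]=1
    m&=(z>.190)&(z<.222)&(hsv[...,1]<60); q=np.float32(np.c_[x[m],y[m]]*1000)
    l=cv2.fitLine(q,cv2.DIST_HUBER,0,.01,.01).ravel(); print(nm,l,np.degrees(np.arctan2(l[1],l[0])),len(q))
    ax=l[:2]*np.sign(l[0]); t=(q-l[2:])@ax; print(t.min(),t.max(), l[2:]+ax*t.min())
E
```

```text
chip 69 [342. 227.] [-56.4 -66.4] 0.0371
chip 89 [304. 245.] [-97.3  25.2] 0.037
chip 68 [332. 245.] [-99.8 -41. ] 0.0353
((642.93017578125, -386.5940856933594), (359.4425354003906, 18.5167236328125), 58.98575210571289) [[ 542.3938  -535.85187]
 [ 558.2633  -545.39264]
 [ 743.46655 -237.3363 ]
 [ 727.59705 -227.79553]]
h3 [ 8.5109770e-01 -5.2500731e-01  6.5459186e+02 -2.6462073e+02] -31.668734 157
-46.775806 45.403233 [ 614.78107 -240.06308]
h2 [ 8.4730452e-01 -5.3110743e-01  5.9778986e+02 -3.5865778e+02] -32.08031 165
-45.518696 46.45645 [ 559.2217  -334.48245]
h1 [ 8.4718728e-01 -5.3129441e-01  5.3979419e+02 -4.5163007e+02] -32.092953 175
-44.801117 47.367428 [ 501.83926 -427.82748]
```

```bash
cat >> h.py <<'E'
RY=np.radians(-31.2); RX=np.array([np.cos(RY),np.sin(RY)]); RYv=np.array([-np.sin(RY),np.cos(RY)])
HK={1:np.array([.5189,-.4382]),2:np.array([.5763,-.3449]),3:np.array([.6319,-.2505])}
E
python3 - <<'E'
from h import *
r.gripper_to(0.0)
Rt=R(0.4); zt=.134
print(r.ik(st(-60,3,zt),Rt), r.ik(st(80,35,zt),Rt))
r.reach(st(-70,3,.22),Rt); r.movel(st(-70,3,zt),v=.15)
hit=r.movel(st(15,3,zt),v=.1,f_stop=2)
s=r.get_state(); print(hit,w2s(s['tcp_pos']),s['contact_force'])
snap('top','top1'); snap('scene','scene1')
print(s['time'])
E
```

```text
[ 3.23436027 20.74998748 -2.96667879 66.28333372  0.         92.83436027] [ 5.35427855 36.83674392 23.33380098 76.49705706  0.         94.95427855]
True [5.10240732 3.22288354] [-0.03410468  0.36913876  0.85903558]
4.375
```

View pics/scene1.png

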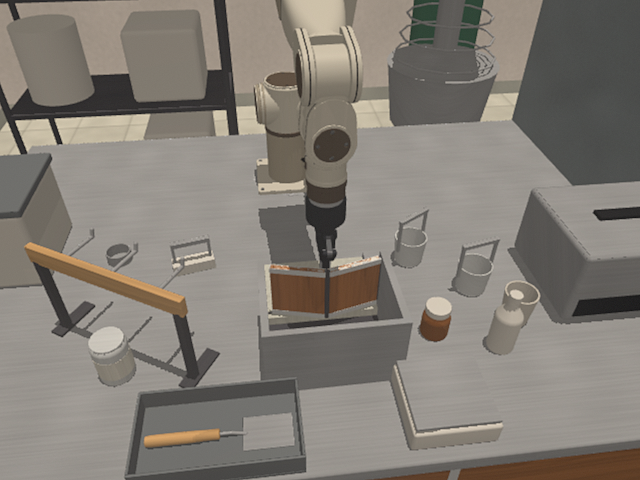

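```bash
python3 - <<'E'
from h import *
zt=.134
for a in np.arange(.3,1.0,.1):
    x=120*np.sin(a)-(11*np.tan(a)+6/np.cos(a))-11; y=120-120*np.cos(a)
    h=r.movel(st(x,y,zt),v=.12,f_stop=30)
    print(a.round(2),h,w2s(r.get_state()['tcp_pos']),r.get_state()['contact_force'])
snap('top','top2'); snap('scene','scene2'); print(r.get_state()['time'])
E
```

```text
0.3 False [14.08756286  5.90952138] [-1.23382035  1.4669945  -0.84493546]
0.4 False [23.82650562 10.29259955] [-2.08213727  3.73925111 -1.48645692]
0.5 False [32.77759988 15.51103376] [-2.96226189  4.80303936 -1.40894668]
0.6 False [41.09701484 21.44862327] [-3.86819498  4.00890395 -0.66718139]
0.7 False [48.59838062 28.13631331] [-3.42590275  1.49265683 -1.83017572]
0.8 False [55.14427789 35.66114256] [-3.14166501 -0.53152337 -0.63154312]
0.9 False [60.38499977 44.66845699] [-0.19368704 -2.22364162 -1.45003371]
6.325
```

View pics/scene2.png

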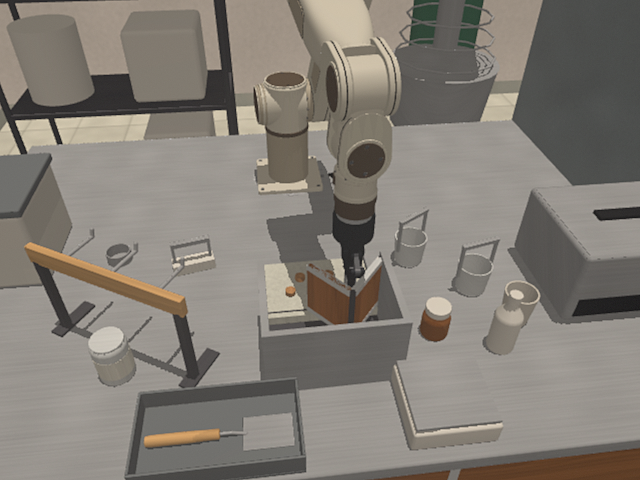

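View pics/top2.png

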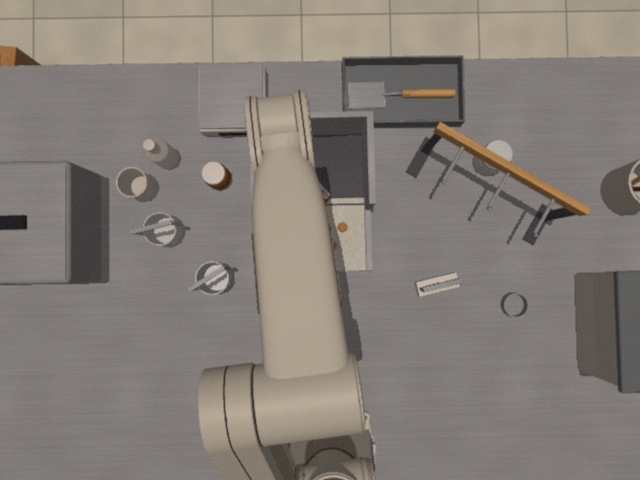

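```bash
python3 - <<'E'
from h import *
zt=.134
r.movel(st(-50,42,zt),v=.25); r.movel(st(-50,-80,zt),v=.25); r.movel(st(2,-80,zt),v=.2)
h=r.movel(st(2,45,zt),v=.12,f_stop=30); print(h,w2s(r.get_state()['tcp_pos']),r.get_state()['contact_force'])
for a in (1.25,1.33,1.39,1.43):
    y=120-240*np.cos(a)-6-11
    h=r.movel(st(2,y,zt),v=.08,f_stop=25); print(a,h,w2s(r.get_state()['tcp_pos']),r.get_state()['contact_force'])
    if h: break
r.wait(.3); snap('scene','scene3')
r.movel(st(2,30,zt),v=.2); r.movel(st(-10,30,.24),v=.3); r.reach(np.array([.3,-.2,.25]),R(12)); 
snap('top','top3'); chips('top3'); print(r.get_state()['time'])
E
python3 -c "
import cv2
a=cv2.imread('pics/top3.png')
cv2.imwrite('pics/z3.png',cv2.resize(a[100:330,230:480],None,fx=2.6,fy=2.6,interpolation=2))"
```

```text
False [ 2.26568969 44.65538305] [-0.76910838 -0.13894658  0.37098856]
1.25 False [ 2.05494738 26.14190004] [-0.03100485 -0.62499138  0.51870272]
1.33 False [ 1.92740928 46.92341879] [ 0.85784594 -0.56960808 -0.69192571]
1.39 False [ 1.99179888 60.66286348] [ 0.05434959 -0.48218668  0.84012189]
1.43 False [ 2.03200888 69.9350272 ] [-1.17212381 -0.05880902 -0.51679363]
chip 68 [342. 226.] [-55.4 -66.2] 0.0371
chip 87 [304. 245.] [-97.2  25.3] 0.0374
chip 68 [332. 245.] [-99.  -41.1] 0.036
13.2
```

View pics/z3.png

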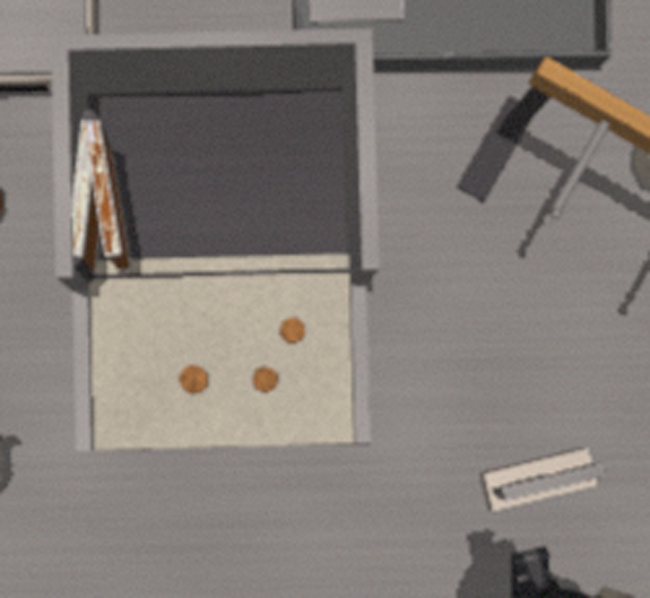

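```bash
python3 - <<'E'
from h import *
im,w=cloud('top3'); s=w2s(w); m=(w[...,2]>.145)&(w[...,2]<.1635)&(s[...,0]>-20)&(s[...,0]<140)&(abs(s[...,1])<112)
q=s[m]; n=q[q[:,0]<25]; print(m.sum(),n.min(0),n.max(0), q[np.argmax(q[:,0])])
c=np.array([.4001,-.2632]); yw=12.; t=np.radians(yw); ya=np.array([-np.sin(t),np.cos(t)])
g=c+.024*ya
r.gripper_to(.05)
r.reach(np.r_[g,.17],R(yw))
s=r.get_state();snap('wrist','w1')
E
```

```text
431 [ 2.76009388 79.88332095] [ 24.26758276 111.93894963] [124.11879803 100.62705148]
```

View pics/w1.png

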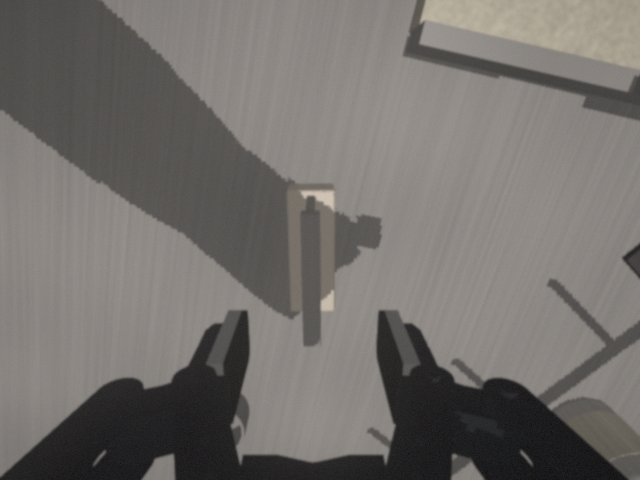

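```bash
python3 - <<'E'
from h import *
p=r.get_state()['tcp_pos']
r.movel(np.r_[p[:2],.091],v=.12); r.gripper_to(0.0,60)
s=r.get_state(); print('width',s['width'])
r.movel(np.r_[p[:2],.16],v=.15)
s=r.get_state(); print('width',s['width'],s['contact_force'])
snap('wrist','w2')
L=lambda x,y,z: st(x,y+24,z+.010)
r.reach(L(-141,-50,.16),R(.42)); 
h=r.movel(L(-141,-50,.1055),v=.05,f_stop=4); s=r.get_state(); print(h,s['tcp_pos'][2]-.010,s['contact_force'])
snap('scene','scene4'); print(s['time'])
E
```

```text
width 5.85878824033963e-05
width -0.0003299384839086271 [-0.34267215  0.29366746  0.10608913]
False 0.10585282539750838 [0.2261837  0.83654226 0.65533625]
18.5833
```

View pics/scene4.png

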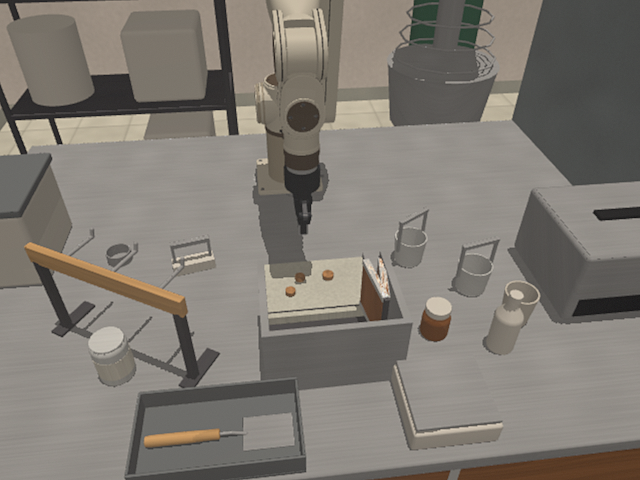

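View pics/w2.png

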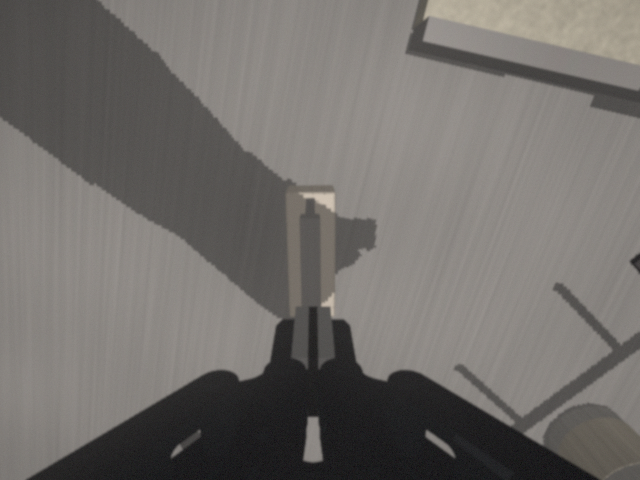

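```bash
python3 - <<'E'
from h import *
z=np.load('pics/w1.npz'); T=z['T']; print(T, z['f'], z['c'])
def pr(p):
    q=np.linalg.inv(T)@np.r_[p,1]; return q[:2]/q[2]*z['f']+z['c'], q[2]
t=np.radians(12); ya=np.array([-np.sin(t),np.cos(t)]); c=np.array([.4001,-.2632]); g=c+.024*ya
for k in (-.046,0,.024,.046): print(k,pr(np.r_[c+k*ya,.087]))
print('tip',pr(np.r_[g,.148]),'tcp',pr(np.r_[g,.17]))
im,w=cloud('w1')
m=(w[...,2]>.075)&(w[...,2]<.1); m[:, :280]=0; m[:,350:]=0
p=np.float32(w[m][:,:2]*1000); print(len(p),cv2.minAreaRect(p),np.median(w[m][:,2]))
print(r.get_state()['tcp_pos'])
E
```

```text
[[ 0.97836337  0.19666845  0.06423883  0.37609954]
 [ 0.20688762 -0.92755148 -0.31120051 -0.15818202]
 [-0.0016185   0.3177574  -0.94817067  0.32557446]
 [ 0.          0.          0.          1.        ]] 405.91733307191265 [312.63177333 244.90721926]
-0.046 (array([315.86159786, 348.11980165]), np.float64(0.2750494964573111))
0 (array([315.96783718, 285.93169382]), np.float64(0.26043271891567965))
0.024 (array([316.02814327, 250.6309998 ]), np.float64(0.2528065741113502))
0.046 (array([316.08671097, 216.34789202]), np.float64(0.24581594137404822))
tip (array([316.83014616, 292.68418215]), np.float64(0.1949681633247117)) tcp (array([317.25013466, 314.70636324]), np.float64(0.17410840861477647))
2543 ((396.34674072265625, -262.1693115234375), (12.015274047851562, 92.57286834716797), 12.631393432617188) 0.08700542112879645
[0.45503304 0.00068095 0.11587835]
```

```bash
python3 - <<'E'
from h import *
for f in ('w1','w2'):
    im,w=cloud(f); d=np.load('pics/%s.npz'%f)['d']
    for (u,v) in ([(303,312),(323,312),(313,320),(300,340),(325,350),(285,325),(313,300),(312,240)] if f=='w2' else [(238,318),(385,318),(230,340),(395,340),(312,240)]): print(f,u,v,d[v,u],w[v,u])
    m=(d>0)&(d<.21)&(w[...,2]>.1); print(np.nanmin(w[m][:,2]))
E
```

```text
w1 238 318 0.1447609 [ 0.36448553 -0.23291647  0.19664242]
w1 385 318 0.14558339 [ 0.41600078 -0.22243356  0.19582454]
w1 230 340 0.13074774 [ 0.36448236 -0.23278803  0.21137922]
w1 395 340 0.13159882 [ 0.4167425  -0.22220659  0.21054931]
w1 312 240 0.25019318 [ 0.39119583 -0.23331732  0.08738816]
0.18524041157634016
w2 303 312 0.14925921 [ 0.38688257 -0.22823342  0.18174265]
w2 323 312 0.14963202 [ 0.39412376 -0.22688436  0.18140822]
w2 313 320 0.14284937 [ 0.39039653 -0.22710212  0.18837738]
w2 300 340 0.13131665 [ 0.38636206 -0.22839596  0.20069135]
w2 325 350 0.1261617 [ 0.39415427 -0.22690967  0.20618242]
w2 285 325 0.14929813 [ 0.38134522 -0.23405436  0.18323355]
w2 313 300 0.2538408 [ 0.39937743 -0.26916206  0.08574294]
w2 312 240 0.23941012 [ 0.39051745 -0.23015229  0.08750807]
0.17581586313845926
```

```bash
python3 - <<'E'
from h import *
im,w=cloud('scene4')
for v in range(200,242,3): print(v,w[v,304].round(4),w[v,300].round(4),w[v,308].round(4))
s=r.get_state(); print(s['tcp_pos'],s['width'],s['q'])
snap('wrist','w3'); im,w=cloud('w3'); print(r.camera_params('wrist')['cam_to_world'][:3,3])
d=np.load('pics/w3.npz')['d']; m=(d>.1)&(d<.16)&(abs(np.mgrid[:480,:640][1]-313)<40); print(w[m][np.argmin(w[m][:,2])])
E
```

```text
200 [ 4.914e-01 -3.000e-04  2.434e-01] [ 0.4897 -0.0085  0.2429] [0.4913 0.008  0.2426]
203 [ 0.4922 -0.0005  0.2364] [ 0.4935 -0.0089  0.2379] [0.4956 0.0075 0.2381]
206 [ 0.4986 -0.0012  0.2333] [ 0.4908 -0.0088  0.2285] [0.4823 0.0089 0.2211]
209 [ 0.5004 -0.0014  0.227 ] [ 0.4844 -0.0084  0.2163] [0.466  0.0105 0.2016]
212 [ 0.5084 -0.0023  0.2251] [ 0.4989 -0.0098  0.219 ] [0.4966 0.0073 0.2158]
215 [ 0.5126 -0.0028  0.2205] [ 0.5103 -0.0109  0.2196] [0.5118 0.0057 0.2192]
218 [ 0.5126 -0.0028  0.2128] [ 0.5135 -0.0113  0.2142] [0.5114 0.0056 0.2112]
221 [ 0.4982 -0.0016  0.1942] [ 0.5038 -0.0106  0.1991] [0.4973 0.007  0.1928]
224 [0.4668 0.0012 0.1623] [ 0.4674 -0.0077  0.1636] [0.2559 0.0318 0.001 ]
227 [0.4651 0.0013 0.1527] [ 0.4674 -0.0078  0.1553] [ 0.2667  0.0307 -0.001 ]
230 [0.4646 0.0012 0.1438] [ 0.4655 -0.0078  0.1454] [ 2.809e-01  2.910e-02 -2.000e-04]
233 [0.4671 0.0009 0.1374] [ 0.4663 -0.008   0.1375] [0.2993 0.0272 0.0041]
236 [ 0.3038  0.016  -0.0015] [0.3092 0.0049 0.0038] [ 0.3061  0.0264 -0.0006]
239 [0.3193 0.0144 0.0008] [ 0.315   0.0042 -0.0017] [ 0.3181  0.0251 -0.0011]
[0.45503304 0.00068095 0.11587835] 0.0002983774408304648 [ 8.63461245e-02  1.30098130e+01 -1.67878623e+01  6.01535171e+01
 -8.67554681e-04  8.96631288e+01]
[0.45273643 0.08382236 0.27167782]
[0.45502575 0.01206577 0.13188988]
```

View pics/w3.png

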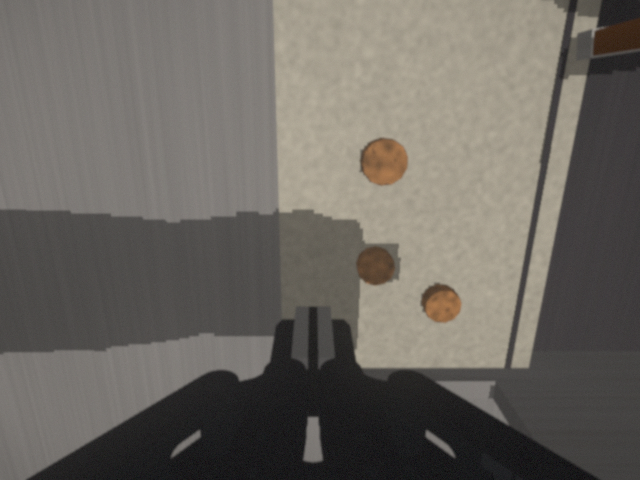

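```bash
python3 - <<'E'
from h import *
p=r.get_state()['tcp_pos']
r.movel(p+[0,0,.08],v=.3); r.reach([.36,-.13,.08],R(12))
r.movel([.36,-.13,.03],v=.15)
h=r.movel([.36,-.13,-.025],v=.03,f_stop=4); s=r.get_state(); print(h,s['tcp_pos'],s['contact_force'],s['time'])
snap('wrist','w4'); snap('scene','scene5')
r.movel([.36,-.13,.05],v=.2)
im,w=cloud('w4')
d=np.load('pics/w4.npz')['d']; m=(d>.1)&(d<.16)&(abs(np.mgrid[:480,:640][1]-313)<40); print(w[m][np.argmin(w[m][:,2])])
E
```

```text
True [ 0.35989269 -0.12995849 -0.01294953] [-0.80193764  0.90409482  7.33560622] 21.7083
[ 0.32434714 -0.02673398 -0.00239889]
```

View pics/scene5.png

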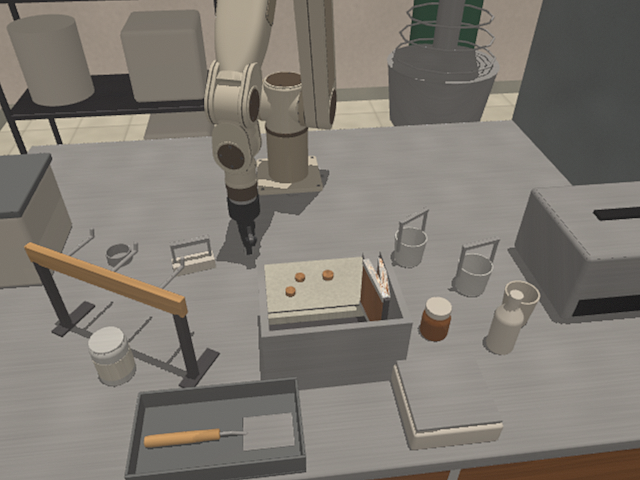

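```bash
cat >> h.py <<'E'
DZ=-.0255   # command tcp z = bar z + DZ  (bar 7 mm beyond grasp point; measured tool offset)
E
python3 - <<'E'
from h import *
c=np.array([.4001,-.2632]); yw=12.; t=np.radians(yw); ya=np.array([-np.sin(t),np.cos(t)])
g=c+.024*ya
r.reach(np.r_[g,.13],R(yw)); r.gripper_to(.05)
print(r.movel(np.r_[g,.081+DZ],v=.12,f_stop=6)); r.gripper_to(0.0,70)
s=r.get_state(); print('width',s['width'])
r.movel(np.r_[g,.16],v=.15)
s=r.get_state(); print('width',s['width'],s['contact_force'])
snap('wrist','w5')
L=lambda x,y,z: st(x,y+24,z+DZ)
r.reach(L(-141,-50,.16),R(.42)); 
h=r.movel(L(-141,-50,.1055),v=.05,f_stop=4); s=r.get_state(); print(h,s['tcp_pos'][2]-DZ,s['contact_force'])
snap('scene','scene6'); print(s['time'])
E
```

```text
False
width 0.010316680862933036
width 0.010549900207114575 [-0.24309151  0.52951937 -0.52757239]
True 0.10672970517942332 [-0.85221659  0.29739748  4.05164551]
27.5083
```

View pics/scene6.png

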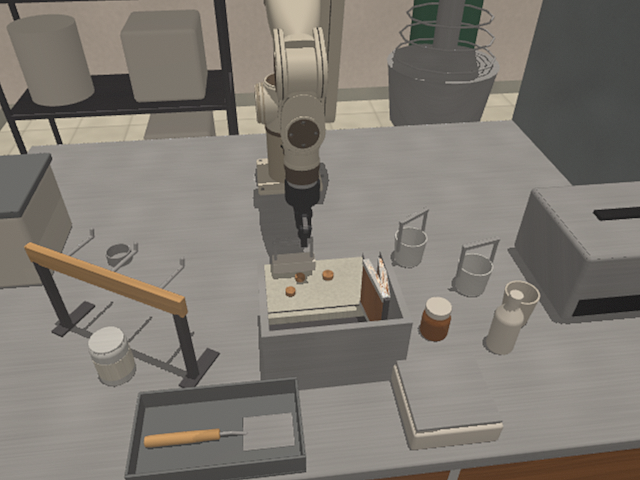

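View pics/w5.png

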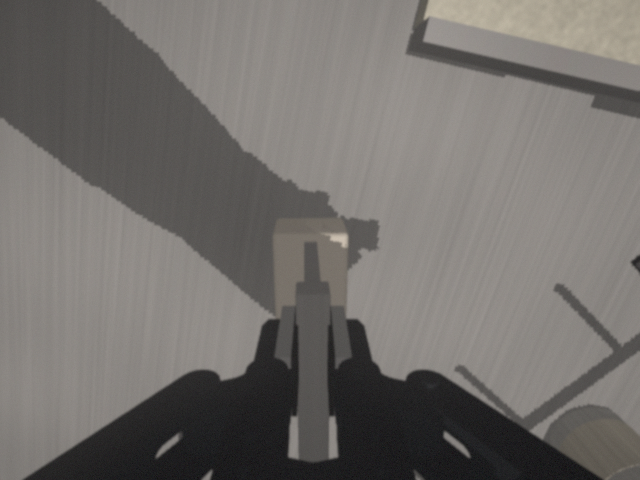

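```bash
python3 - <<'E'
from h import *
L=lambda x,y,z: st(x,y+24,z+DZ)
z=.1072
r.movel(L(-141,-50,z),v=.05)
h=r.movel(L(14,-50,z),v=.08,f_stop=20); s=r.get_state(); print(h,w2s(s['tcp_pos']),s['contact_force'],s['width'])
r.movel(L(5,-50,z+.075),v=.2)
r.movel(L(-141,8,z+.075),v=.3)
snap('scene','scene7');snap('wrist','w6'); print(s['time'])
E
```

```text
True [-135.42186281  -25.72624705] [0.42513175 1.47940137 0.66600403] 0.01009271617785884
28.3
```

View pics/scene7.png

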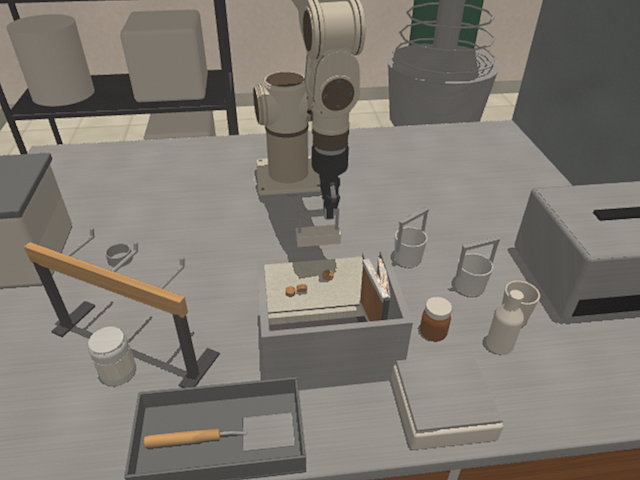

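View pics/w6.png

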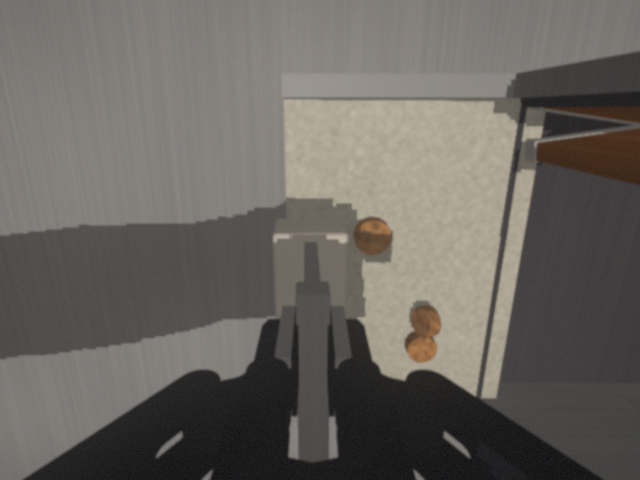

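```bash
python3 - <<'E'
from h import *
chips('w6'); chips('scene7')
E
```

```text
chip 1024 [372. 236.] [-101.4   29.5] 0.037
chip 1048 [421. 337.] [-61.7 -56.6] 0.0372
chip 92 [328. 275.] [-93.7  24.5] 0.0363
chip 79 [290. 291.] [-52.6 -67. ] 0.0363
chip 39 [302. 289.] [-52.9 -40.2] 0.0391
```

```bash
python3 - <<'E'
from h import *
L=lambda x,y,z: st(x,y+24,z+DZ)
r.movel(L(-105,-53,.18),v=.25)
r.movel(L(-105,-53,.112),v=.12)
h=r.movel(L(-105,-53,.105),v=.03,f_stop=3); z=r.get_state()['tcp_pos'][2]-DZ; print(h,z)
z+=.0012; r.movel(L(-105,-53,z),v=.03)
for x in (-80,-60,-40,-20,0,16):
    h=r.movel(L(x,-53,z),v=.1,f_stop=40); s=r.get_state(); print(x,h,w2s(s['tcp_pos']),s['contact_force'],s['width'])
    if h: break
snap('scene','scene8');snap('wrist','w7'); print(s['time'])
E
```

```text
True 0.10686430772866193
-80 False [-80.40935853 -29.00079469] [ 0.31064765 -0.04747325 -0.67143184] 0.010122619544630033
-60 False [-60.60588237 -28.98868693] [-0.40916055 -0.7355037  -1.16489292] 0.01027569332638187
-40 False [-40.65016102 -28.97542746] [ 0.61372617  0.2996272  -1.30022564] 0.01026179503778953
-20 False [-20.67196996 -28.98468498] [-1.24740746  0.06079449 -2.08629274] 0.010334907562628646
0 False [ -0.63718631 -29.00754116] [-0.35152597  0.05143183 -2.16771054] 0.010097758970177784
16 False [ 15.36978083 -29.00369885] [-0.28012373  0.19085531 -1.33575606] 0.010095308165177182
33.8083
```

View pics/scene8.png

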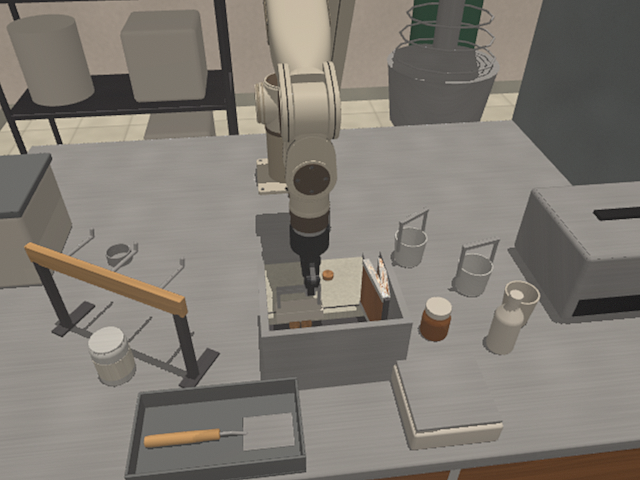

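View pics/w7.png

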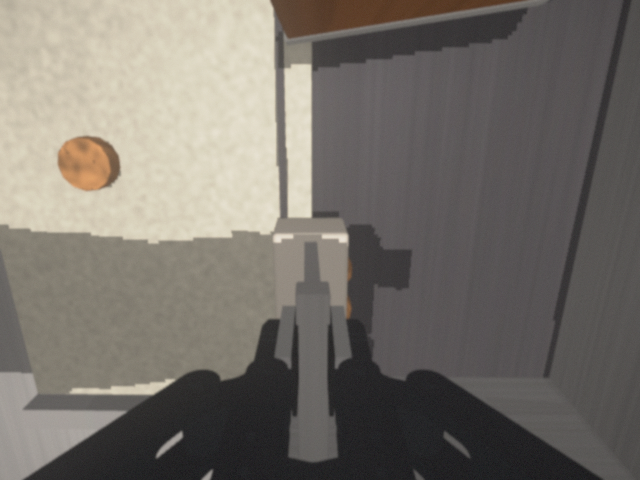

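```bash
python3 - <<'E'
from h import *
L=lambda x,y,z: st(x,y+24,z+DZ)
z=.108
r.movel(L(32,-53,z),v=.1); r.movel(L(28,-53,.185),v=.15)
r.movel(L(-141,6,.185),v=.3)
snap('wrist','w8'); chips('w8')
r.movel(L(-141,6,.112),v=.12)
h=r.movel(L(-141,6,.105),v=.03,f_stop=3); z=r.get_state()['tcp_pos'][2]-DZ; print(h,z)
z+=.0012; r.movel(L(-141,6,z),v=.03)
for x in (-80,-40,0,32):
    h=r.movel(L(x,6,z),v=.1,f_stop=40); s=r.get_state(); print(x,h,w2s(s['tcp_pos']),s['contact_force'],s['width'])
    if h: break
snap('scene','scene9');snap('wrist','w9')
r.movel(L(25,2,.19),v=.15); r.movel(L(-120,0,.22),v=.3)
snap('wrist','w10'); chips('w10'); snap('scene','scene10'); chips('scene10'); print(r.get_state()['time'])
E
```

```text
chip 1021 [372. 233.] [-101.3   29.3] 0.0371
chip 1050 [519. 317.] [ 25.2 -51.1] 0.0154
True 0.10687900323489136
-80 False [-80.83776066  29.93281677] [-0.0448606   1.1064972  -1.52324268] 0.00951493321399501
-40 False [-40.92153885  29.95547298] [-0.4167272   0.42919589 -2.11086922] 0.010626165940557122
0 False [-0.97515647 29.95042137] [-0.39503077 -0.51370662 -1.99880347] 0.010173414870442687
32 False [31.02680449 29.99274546] [-0.62779942 -0.22889747 -1.73840763] 0.010278825309485404
chip 804 [495. 208.] [25.3 29.4] 0.0205
chip 962 [479. 292.] [ 24.8 -50.9] 0.0154
chip 109 [336. 319.] [29.1 25.6] 0.0206
chip 85 [294. 323.] [ 27.7 -65.9] 0.0162
chip 83 [306. 322.] [ 27.2 -39.8] 0.0152
40.8333
```

View pics/scene10.png

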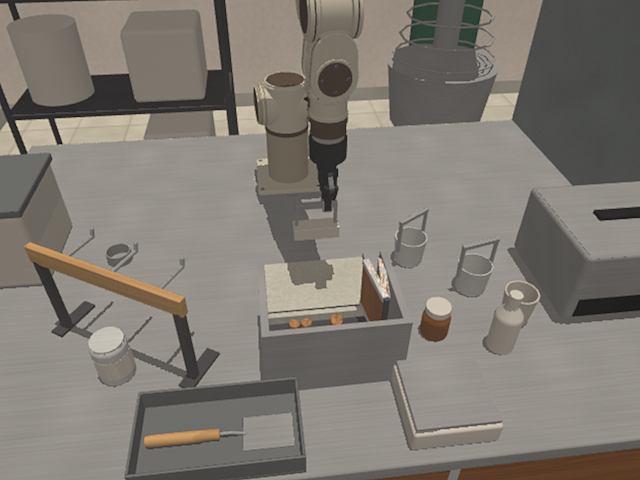

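View pics/w10.png

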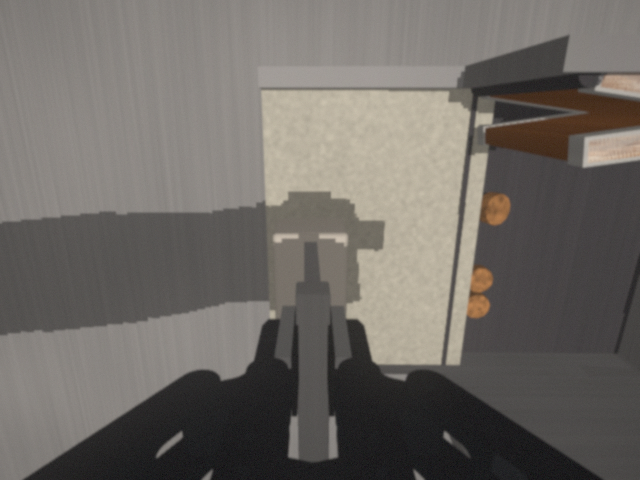

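```bash
cat >> h.py <<'E'
def hp(k,dx,side,zb):
    return np.r_[HK[k]+dx*RX+side*RYv,zb+DZ]
RH=R(np.degrees(RY))
E
python3 - <<'E'
from h import *
for k in (1,2,3):
  for sd in (-.024,.024):
    for rot in (0,180):
      Rr=R(np.degrees(RY)+rot)
      print(k,sd,rot,[None if q is None else q.round(0).tolist() for q in (r.ik(hp(k,dx,sd,z),Rr) for dx,z in ((-.085,.236),(.022,.236),(.022,.30)))])
r.reach([.42,-.2,.24],RH)
r.reach(hp(1,-.085,.024,.236),RH)
snap('wrist','w11'); snap('scene','scene11'); print(r.get_state()['width'],r.get_state()['time'])
E
```

```text
1 -0.024 0 [[-44.0, 26.0, 16.0, 80.0, 0.0, 77.0], [-42.0, 39.0, 39.0, 90.0, 0.0, 79.0], [-42.0, 41.0, 51.0, 100.0, 0.0, 79.0]]
1 -0.024 180 [[-44.0, 26.0, 16.0, 80.0, 0.0, -103.0], [-42.0, 39.0, 39.0, 90.0, 0.0, -101.0], [-42.0, 41.0, 51.0, 100.0, 0.0, -101.0]]
1 0.024 0 [[-39.0, 25.0, 14.0, 80.0, 0.0, 82.0], [-38.0, 38.0, 37.0, 89.0, 0.0, 83.0], [-38.0, 39.0, 48.0, 99.0, 0.0, 83.0]]
1 0.024 180 [[-39.0, 25.0, 14.0, 80.0, 0.0, -98.0], [-38.0, 38.0, 37.0, 89.0, 0.0, -97.0], [-38.0, 39.0, 48.0, 99.0, 0.0, -97.0]]
2 -0.024 0 [[-33.0, 24.0, 14.0, 80.0, 0.0, 88.0], [-33.0, 38.0, 36.0, 89.0, 0.0, 88.0], [-33.0, 39.0, 47.0, 99.0, 0.0, 88.0]]
2 -0.024 180 [[-33.0, 24.0, 14.0, 80.0, 0.0, -92.0], [-33.0, 38.0, 36.0, 89.0, 0.0, -92.0], [-33.0, 39.0, 47.0, 99.0, 0.0, -92.0]]
2 0.024 0 [[-29.0, 24.0, 14.0, 80.0, 0.0, 93.0], [-29.0, 38.0, 36.0, 89.0, 0.0, 92.0], [-29.0, 39.0, 47.0, 99.0, 0.0, 92.0]]
2 0.024 180 [[-29.0, 24.0, 14.0, 80.0, 0.0, -87.0], [-29.0, 38.0, 36.0, 89.0, 0.0, -88.0], [-29.0, 39.0, 47.0, 99.0, 0.0, -88.0]]
3 -0.024 0 [[-23.0, 25.0, 14.0, 80.0, 0.0, 99.0], [-24.0, 38.0, 37.0, 89.0, 0.0, 97.0], [-24.0, 39.0, 49.0, 99.0, 0.0, 97.0]]
3 -0.024 180 [[-23.0, 25.0, 14.0, 80.0, 0.0, -81.0], [-24.0, 38.0, 37.0, 89.0, 0.0, -83.0], [-24.0, 39.0, 49.0, 99.0, 0.0, -83.0]]
3 0.024 0 [[-18.0, 26.0, 16.0, 80.0, 0.0, 103.0], [-20.0, 40.0, 40.0, 90.0, 0.0, 101.0], [-20.0, 41.0, 51.0, 100.0, 0.0, 101.0]]
3 0.024 180 [[-18.0, 26.0, 16.0, 80.0, 0.0, -77.0], [-20.0, 40.0, 40.0, 90.0, 0.0, -79.0], [-20.0, 41.0, 51.0, 100.0, 0.0, -79.0]]
0.009920760120345725 42.7
```

View pics/scene11.png

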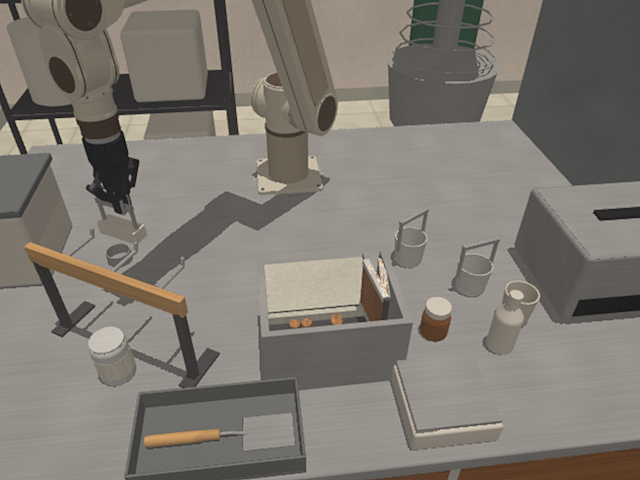

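View pics/w11.png

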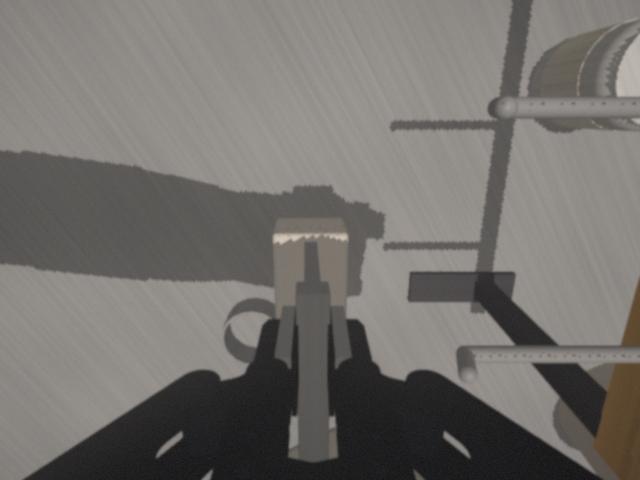

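```bash
python3 - <<'E'
from h import *
im,w=cloud('w11'); 
m=np.zeros((480,640),bool); m[340:375,490:610]=1; q=w[m&(w[...,2]>.18)&(w[...,2]<.21)]
lat=(q[:,:2]-HK[1])@RYv; print('hook1 lat',np.median(lat),lat.min(),lat.max(),len(q), q[:,2].min(),q[:,2].max())
m[:]=0; m[280:470,300:326]=1; b=w[m&(w[...,2]>.22)&(w[...,2]<.26)]
l=(b[:,:2]-HK[1])@RYv; x=(b[:,:2]-HK[1])@RX; print('bar lat',l.min(),l.max(),(l.min()+l.max())/2,'x',np.median(x),'z',np.median(b[:,2]),np.percentile(b[:,2],[5,95]))
m[:]=0; m[340:385,440:490]=1; q=w[m&(w[...,2]>.18)&(w[...,2]<.23)]; xx=(q[:,:2]-HK[1])@RX; print('tip x',xx.min(),'z',q[:,2].max())
E
```

```text
hook1 lat -7.154765556426231e-05 -0.006034694643516008 0.0030965195307012887 2152 0.19774379980327383 0.2054718230039414
bar lat -0.025560606825197917 0.04865680723662001 0.011548100205711048 x -0.0869087137996589 z 0.24070717345150405 [0.23707059 0.24165117]
tip x -0.023626971828674275 z 0.21985642307767478
```

```bash
python3 - <<'E'
from h import *
h=r.movel(hp(1,.022,.024,.236),v=.08,f_stop=6); print(h,r.get_state()['contact_force'])
if not h:
    h=r.movel(hp(1,.022,.024,.2075),v=.04,f_stop=2.5); s=r.get_state(); print(h,s['tcp_pos'][2]-DZ,s['contact_force'])
snap('scene','scene12'); snap('wrist','w12'); print(r.get_state()['time'])
E
python3 -c "
import cv2
a=cv2.imread('pics/scene12.png')
cv2.imwrite('pics/z12.png',cv2.resize(a[130:400,0:250],None,fx=2.2,fy=2.2,interpolation=2))"
```

```text
False [ 0.28215993  0.08980352 -1.92541882]
True 0.21030735097179737 [ 0.5702252  -0.51647552  4.59724004]
44.8917
```

View pics/z12.png

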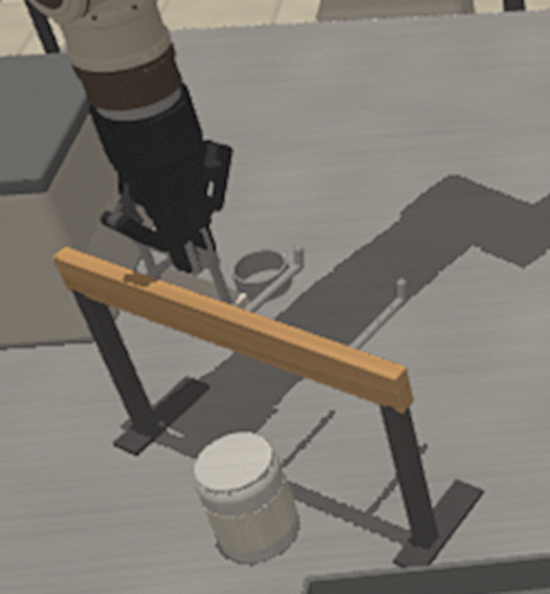

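View pics/w12.png

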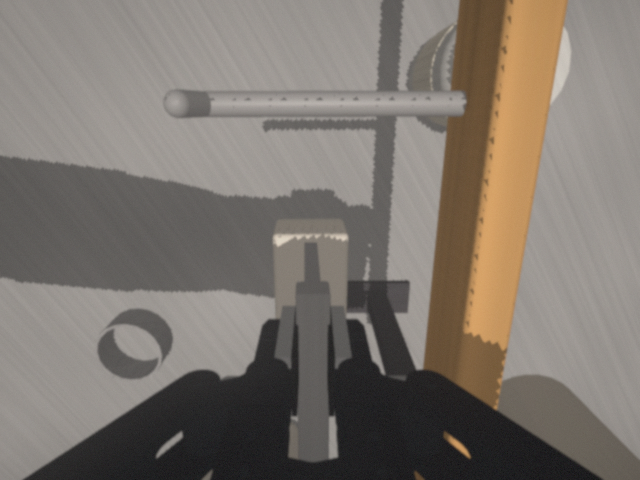

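```bash
python3 - <<'E'
from h import *
r.gripper_to(.032); r.wait(.3)
r.movel(hp(1,.022,.024,.31),v=.12)
r.reach([.42,-.12,.30],R(0)); r.wait(.3)
snap('scene','scene13'); snap('top','top13'); print(r.get_state()['time'])
im,w=cloud('top13'); m=(w[...,2]>.205)&(w[...,2]<.222); d=w[...,:2]-HK[1]; x=d@RX; y=d@RYv
m&=(abs(y)<.06)&(x>-.01)&(x<.06); q=np.float32(np.c_[x[m],y[m]]*1000); print(len(q),cv2.minAreaRect(q))
# pails
for c in ((.4264,.2671),(.5426,.3864)):
    m=(w[...,2]>.115)&(w[...,2]<.15)&(np.hypot(w[...,0]-c[0],w[...,1]-c[1])<.13); q=np.float32(w[m][:,:2]*1000); rc=cv2.minAreaRect(q); print(len(q),rc,cv2.boxPoints(rc).tolist())
E
```

```text
48.1917
123 ((20.858272552490234, -10.440473556518555), (37.83687210083008, 67.34272766113281), 75.26599884033203)
208 ((426.47857666015625, 266.6797180175781), (10.722578048706055, 91.99351501464844), 31.567628860473633) [[397.83111572265625, 303.0633239746094], [445.99017333984375, 224.68276977539062], [455.12603759765625, 230.29611206054688], [406.96697998046875, 308.6766662597656]]
217 ((542.5458374023438, 386.0452575683594), (10.746614456176758, 92.90874481201172), 13.097289085388184) [[526.7855224609375, 430.0735778808594], [547.839111328125, 339.5816955566406], [558.30615234375, 342.0169372558594], [537.2525634765625, 432.5088195800781]]
```

View pics/scene13.png

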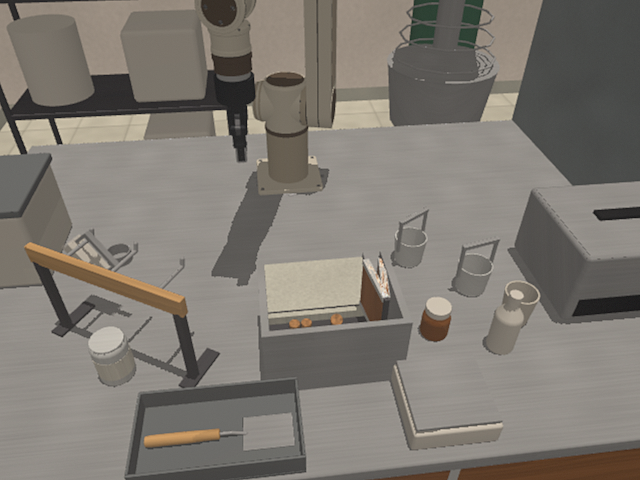

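View pics/top13.png

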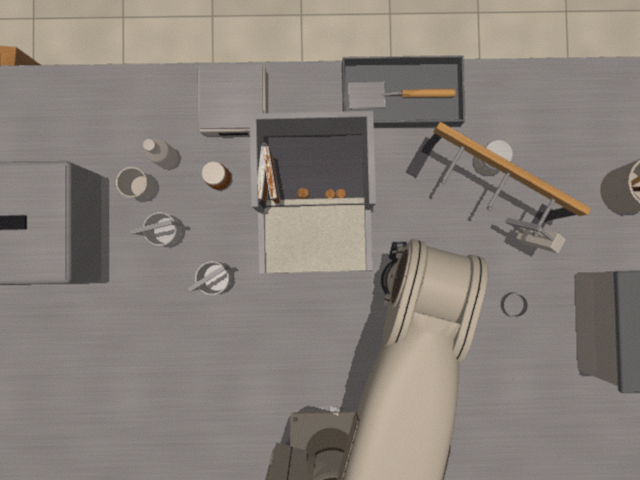

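```bash
python3 - <<'E'
from h import *
snap('scene','scene14'); snap('top','top14'); print(r.get_state()['time'])
a=cv2.imread('pics/scene14.png'); b=cv2.imread('pics/top14.png')
o=np.hstack([cv2.resize(a[200:340,20:160],(390,390),interpolation=2),cv2.resize(b[120:270,440:590],(390,390),interpolation=2)]); cv2.imwrite('pics/z14.png',o)
im,w=cloud('top14'); d=w[...,:2]-HK[1]; x=d@RX; y=d@RYv
m=(abs(y)<.09)&(x>-.09)&(x<.06)&(w[...,2]>.09)&(w[...,2]<.25)
vs=np.c_[x[m],y[m],w[m][:,2]]*1000
i=np.argsort(vs[:,1])
for k in range(-90,90,10):
    s=vs[(vs[:,1]>=k)&(vs[:,1]<k+10)]
    s=s[np.argsort(s[:,0])]
    if len(s): print(k,len(s),'x',s[:,0].min().round(),s[:,0].max().round(),'z',s[:,2].min().round(),np.median(s[:,2]).round(),s[:,2].max().round())
E
```

```text
48.2917
-70 43 x -19.0 16.0 z 168.0 174.0 179.0
-60 72 x -20.0 16.0 z 153.0 179.0 187.0
-50 101 x -21.0 18.0 z 139.0 185.0 193.0
-40 125 x -20.0 16.0 z 123.0 176.0 194.0
-30 107 x -20.0 16.0 z 112.0 161.0 202.0
-20 97 x -21.0 6.0 z 97.0 146.0 207.0
-10 186 x -21.0 59.0 z 92.0 199.0 222.0
0 161 x -21.0 58.0 z 102.0 198.0 222.0
10 78 x -19.0 5.0 z 105.0 196.0 214.0
20 56 x -8.0 4.0 z 121.0 187.0 202.0
30 49 x -8.0 4.0 z 125.0 173.0 186.0
40 45 x -9.0 4.0 z 132.0 159.0 173.0
50 28 x -8.0 4.0 z 139.0 147.0 158.0
```

View pics/z14.png

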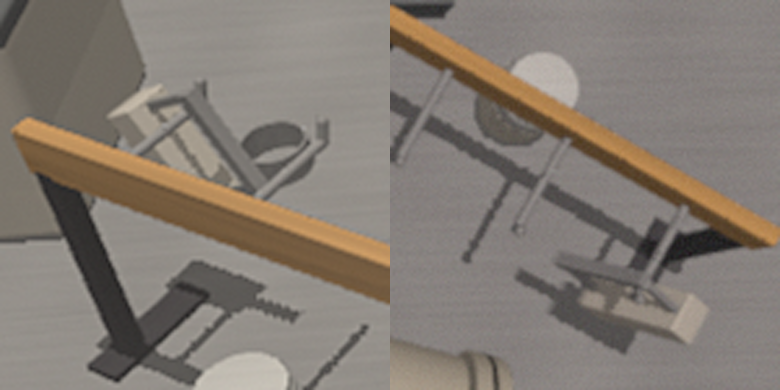

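```bash
python3 - <<'E'
from h import *
r.reach(hp(1,-.08,.03,.33),RH)
r.gripper_to(.045)
snap('wrist','w15'); print(r.get_state()['time'])
im,w=cloud('w15'); d=w[...,:2]-HK[1]; x=d@RX; y=d@RYv; v,u=np.mgrid[:480,:640]
m=(abs(y)<.09)&(x>-.06)&(x<.05)&(w[...,2]>.06)&(w[...,2]<.23)
vs=np.c_[x[m],y[m],w[m][:,2]]*1000
for k in range(-90,90,10):
    s=vs[(vs[:,1]>=k)&(vs[:,1]<k+10)]
    if len(s): 
        t=s[s[:,2]>s[:,2].max()-8]; print(k,len(s),'top x',t[:,0].min().round(),t[:,0].max().round(),'z',s[:,2].min().round(),s[:,2].max().round())
E
```

```text
49.625
-30 119 top x -23.0 -11.0 z 137.0 164.0
-20 367 top x -11.0 -10.0 z 132.0 215.0
-10 1335 top x -23.0 1.0 z 130.0 220.0
0 1269 top x -23.0 1.0 z 129.0 219.0
10 805 top x -11.0 2.0 z 125.0 216.0
20 805 top x -11.0 1.0 z 123.0 213.0
30 823 top x -11.0 1.0 z 122.0 212.0
40 834 top x -11.0 2.0 z 119.0 210.0
50 855 top x -11.0 2.0 z 121.0 208.0
60 793 top x -11.0 2.0 z 115.0 205.0
70 539 top x -11.0 2.0 z 134.0 203.0
80 1 top x -6.0 -6.0 z 201.0 201.0
```

View pics/w15.png

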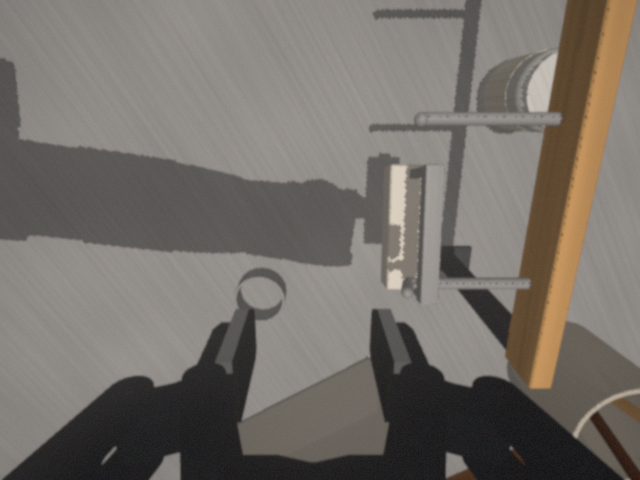

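```bash
cat > bar.py <<'E'
from h import *
def barpos(fn,pr=True):
    im,w=cloud(fn); d=w[...,:2]-HK[1]; x=d@RX; y=d@RYv
    m=(abs(y)<.1)&(x>-.016)&(x<.06)&(w[...,2]>.06)&(w[...,2]<.235)
    vs=np.c_[x[m],y[m],w[m][:,2]]*1000
    for k in range(-50,90,20):
        s=vs[(vs[:,1]>=k)&(vs[:,1]<k+10)]
        if len(s):
            t=s[s[:,2]>s[:,2].max()-8]; print(k,'top x',t[:,0].min().round(),t[:,0].max().round(),'z',s[:,2].max().round(),end=' | ')
    print()
E
python3 - <<'E'
from bar import *
for i in range(5):
    snap('wrist','w16%d'%i); barpos('w16%d'%i); r.wait(.15 if i<3 else 1)
print(r.get_state()['time'])
E
```

```text
-30 top x -16.0 -11.0 z 164.0 | -10 top x -16.0 1.0 z 219.0 | 10 top x -11.0 2.0 z 215.0 | 30 top x -11.0 2.0 z 210.0 | 50 top x -11.0 2.0 z 205.0 | 70 top x -10.0 2.0 z 200.0 | 
-50 top x -16.0 13.0 z 186.0 | -30 top x -8.0 -2.0 z 202.0 | -10 top x -15.0 1.0 z 221.0 | 10 top x -11.0 1.0 z 211.0 | 30 top x -11.0 1.0 z 190.0 | 50 top x -10.0 2.0 z 168.0 | 
-30 top x -8.0 -2.0 z 189.0 | -10 top x -16.0 1.0 z 221.0 | 10 top x -11.0 2.0 z 214.0 | 30 top x -11.0 1.0 z 203.0 | 50 top x -10.0 2.0 z 193.0 | 70 top x -10.0 2.0 z 183.0 | 
-30 top x -16.0 -2.0 z 167.0 | -10 top x -15.0 1.0 z 220.0 | 10 top x -11.0 1.0 z 214.0 | 30 top x -11.0 2.0 z 208.0 | 50 top x -10.0 2.0 z 201.0 | 70 top x -10.0 2.0 z 193.0 | 
-30 top x -16.0 -11.0 z 165.0 | -10 top x -15.0 1.0 z 219.0 | 10 top x -11.0 1.0 z 215.0 | 30 top x -11.0 2.0 z 209.0 | 50 top x -11.0 2.0 z 204.0 | 70 top x -10.0 2.0 z 198.0 | 
52.325
```

```bash
python3 - <<'E'
from bar import *
tipz=.178; zc=tipz-.0135
p=lambda dx,sd,z: np.r_[HK[1]+dx*RX+sd*RYv,z]
r.movel(p(-.0045,.024,.28),v=.2)
h=r.movel(p(-.0045,.024,zc),v=.12,f_stop=10); print(h)
r.gripper_to(0,70); print(r.get_state()['width'])
snap('wrist','w17'); snap('scene','scene17'); barpos('w17'); print(r.get_state()['time'])
a=cv2.imread('pics/scene17.png'); b=cv2.imread('pics/w17.png')
o=np.hstack([cv2.resize(a[180:320,20:160],(390,390),interpolation=2),cv2.resize(b,(400,390))[:,:400]]); cv2.imwrite('pics/z17.png',o)
E
```

```text
False
0.0106290573377003
-10 top x -15.0 -0.0 z 220.0 | 10 top x -14.0 37.0 z 235.0 | 30 top x -16.0 36.0 z 235.0 | 50 top x -12.0 -0.0 z 192.0 | 70 top x -12.0 -0.0 z 181.0 | 
54.4833
```

View pics/z17.png

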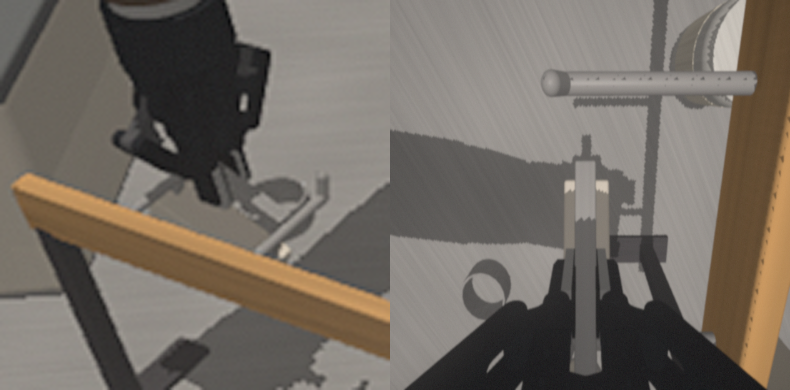

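```bash
python3 - <<'E'
from bar import *
s=r.get_state(); p0=s['tcp_pos']
r.movel(p0+[0,0,.047],v=.1); s=r.get_state(); print(s['width'],s['contact_force'])
q=p0+[0,0,.047]-np.r_[RX,0]*.11
r.movel(q,v=.15)
snap('wrist','w18'); 
im,w=cloud('w18'); t=r.get_state()['tcp_pos']; d=w[...,:2]-t[:2]; x=d@RX; y=d@RYv; print(t)
m=(abs(x)<.012)&(y>.015)&(y<.07)&(w[...,2]>.16); vs=np.c_[x[m],y[m],w[m][:,2]]*1000
for k in range(15,70,5):
    a=vs[(vs[:,1]>=k)&(vs[:,1]<k+5)]
    if len(a): print(k,len(a),np.percentile(a[:,2],[50,95]).round(1))
snap('scene','scene18'); print(r.get_state()['time'])
E
```

```text
0.010670021884270997 [  3.2831624   -5.69495566 -13.92083643]
[ 0.43445399 -0.3589764   0.21239392]
15 4336 [300.4 310.1]
20 699 [239.6 241.4]
25 706 [237. 239.]
30 551 [234.9 236.6]
35 532 [232.6 234.2]
40 523 [230.1 231.7]
45 506 [227.7 229.2]
50 228 [225.9 227.3]
56.0917
```

View pics/scene18.png

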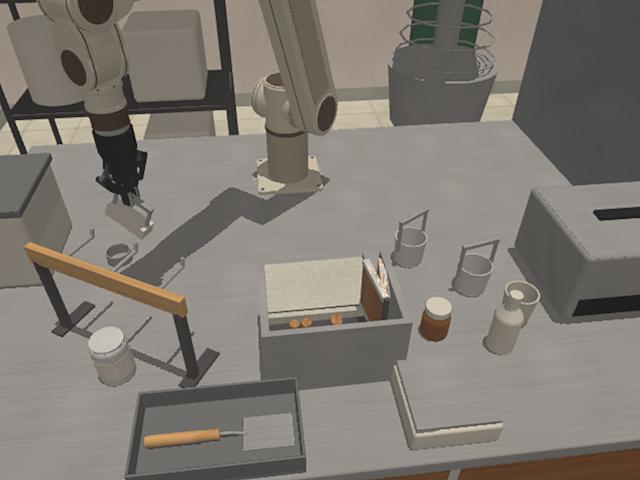

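```bash
python3 - <<'E'
from bar import *
from scipy.spatial.transform import Rotation as Ro
ax=np.r_[RX,0]; Q=Ro.from_rotvec(ax*np.radians(25.4)).as_matrix(); Rt=Q@RH; up=Q@[0,0,1]
B=lambda x,y,z: np.array([x,y,z])-.0305*up
print(r.ik(B(.40,-.24,.16),Rt),r.ik(B(.40,-.24,.081),Rt))
r.reach(B(.40,-.24,.2),Rt)
r.movel(B(.40,-.24,.095),v=.15)
h=r.movel(B(.40,-.24,.07),v=.03,f_stop=4); s=r.get_state(); print(h,(s['tcp_pos']+.0305*up)[2],s['contact_force'],s['torque'])
snap('scene','scene19');print(s['time'])
a=cv2.imread('pics/scene19.png'); cv2.imwrite('pics/z19.png',cv2.resize(a[160:300,80:260],None,fx=3,fy=3,interpolation=2))
E
```

```text
[-45.71314184  17.95579814 -12.40551922  66.42466227  24.53492845
  74.00966603] [-45.71314184  23.35459789 -18.18050333  55.25087841  24.53492845
  74.00966603]
True 0.08055681683168495 [-0.7325293  -1.69085201  4.05470474] [-0.21438307  0.13540815 -0.03150667]
58.075
```

View pics/z19.png

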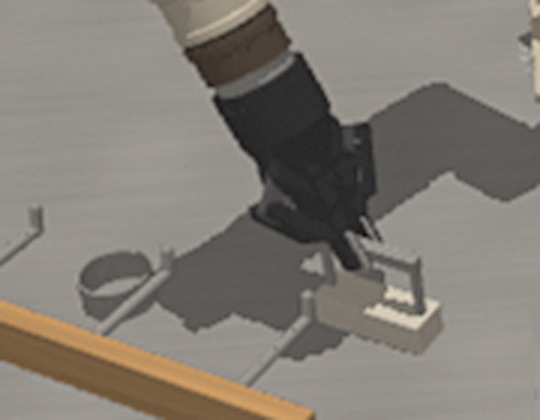

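```bash
python3 - <<'E'
from bar import *
s=r.get_state(); R0=s['eef_rot']; up=-R0[:,2]
r.gripper_to(.05); r.movel(s['tcp_pos']+.08*up,v=.12)
r.reach([.42,-.02,.28],R(0)); r.wait(.2)
snap('top','top20'); im,w=cloud('top20'); x,y,z=w[...,0],w[...,1],w[...,2]
for a in ((.07,.1),(.02,.036)):
    m=(z>a[0])&(z<a[1])&(np.hypot(x-.4,y+.24)<.11); q=np.float32(w[m][:,:2]*1000); rc=cv2.minAreaRect(q); print(len(q),rc,cv2.boxPoints(rc).tolist(),np.median(z[m]))
print(r.get_state()['time'])
E
```

```text
225 ((406.22735595703125, -233.90357971191406), (91.98280334472656, 12.277158737182617), 58.780635833740234) [[377.1396484375, -270.05322265625], [387.638916015625, -276.4166564941406], [435.3150634765625, -197.75393676757812], [424.8157958984375, -191.3905029296875]] 0.0866906554450324
427 ((406.467529296875, -233.59898376464844), (100.40058135986328, 36.26730728149414), 58.789222717285156) [[364.9452209472656, -267.1369934082031], [395.9634704589844, -285.9302673339844], [447.9898376464844, -200.06097412109375], [416.9715881347656, -181.2677001953125]] 0.029406318794803266
60.8
```

View pics/top20.png

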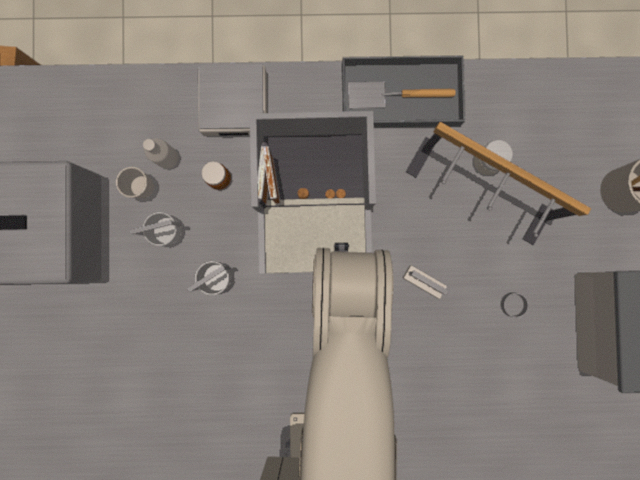

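```bash
python3 - <<'E'
from bar import *
g=np.array([.4063,-.2337])+.024*RYv
r.reach(np.r_[g,.15],RH)
print(r.movel(np.r_[g,.081+DZ],v=.12,f_stop=6)); r.gripper_to(0.0,80); print(r.get_state()['width'])
r.movel(np.r_[g,.236+DZ],v=.15)
r.movel(hp(1,-.085,.024,.237),v=.2)
h=r.movel(hp(1,.030,.024,.237),v=.1,f_stop=8); print(h)
h=r.movel(hp(1,.030,.024,.213),v=.08,f_stop=3); print(h)
h=r.movel(hp(1,.030,.024,.2075),v=.02,f_stop=2); s=r.get_state(); print(h,s['tcp_pos'][2]-DZ)
snap('wrist','w21')
r.gripper_to(.02); 
for i in range(2): snap('wrist','w22%d'%i); barpos('w22%d'%i); r.wait(.2)
r.gripper_to(.04); r.wait(.2); snap('wrist','w23'); barpos('w23'); print(r.get_state()['time'])
E
```

```text
False
0.010231337693547683
False
False
True 0.21024326484113384
-50 top x 11.0 44.0 z 162.0 | -30 top x 23.0 35.0 z 217.0 | -10 top x 23.0 34.0 z 218.0 | 10 top x 15.0 39.0 z 235.0 | 30 top x 4.0 51.0 z 235.0 | 
-50 top x 11.0 44.0 z 162.0 | -30 top x 23.0 34.0 z 218.0 | -10 top x 22.0 35.0 z 218.0 | 10 top x 16.0 40.0 z 235.0 | 30 top x 1.0 54.0 z 235.0 | 
-50 top x 10.0 46.0 z 161.0 | -30 top x 23.0 34.0 z 217.0 | -10 top x 23.0 34.0 z 218.0 | 10 top x 6.0 50.0 z 235.0 | 30 top x -6.0 60.0 z 235.0 | 
68.6667
```

View pics/w23.png

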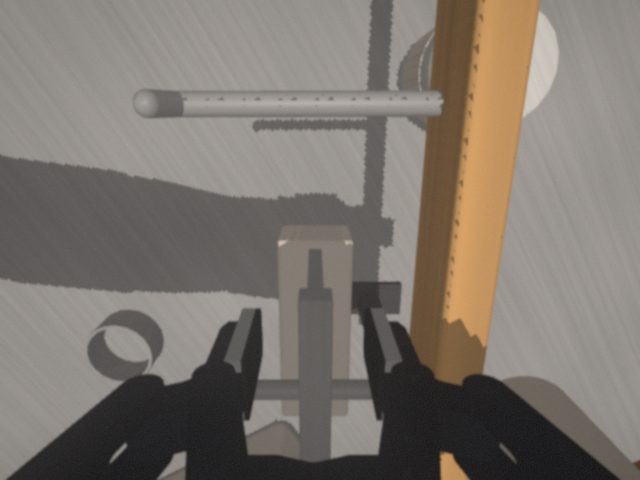

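```bash
python3 - <<'E'
from bar import *
h=r.movel(hp(1,.030,.024,.26),v=.06,f_stop=3); print(h,r.get_state()['contact_force']); snap('wrist','w24'); barpos('w24')
r.movel(hp(1,.030,.024,.32),v=.12); snap('wrist','w25'); barpos('w25')
r.movel(hp(1,-.05,.06,.34),v=.2); r.wait(.3); snap('wrist','w26'); barpos('w26'); print(r.get_state()['time'])
E
```

```text
False [0.49092035 1.01075882 0.07115407]
-50 top x 23.0 34.0 z 218.0 | -30 top x 23.0 34.0 z 218.0 | -10 top x 22.0 34.0 z 218.0 | 10 top x 23.0 34.0 z 217.0 | 30 top x 23.0 35.0 z 217.0 | 
-50 top x 23.0 34.0 z 218.0 | -30 top x 23.0 34.0 z 218.0 | -10 top x -16.0 34.0 z 218.0 | 10 top x 22.0 34.0 z 218.0 | 30 top x 23.0 34.0 z 217.0 | 
-50 top x 29.0 31.0 z 177.0 | -30 top x 22.0 34.0 z 218.0 | -10 top x 22.0 34.0 z 218.0 | 10 top x 22.0 34.0 z 218.0 | 30 top x 22.0 35.0 z 217.0 | 
71.3833
```

View pics/w26.png

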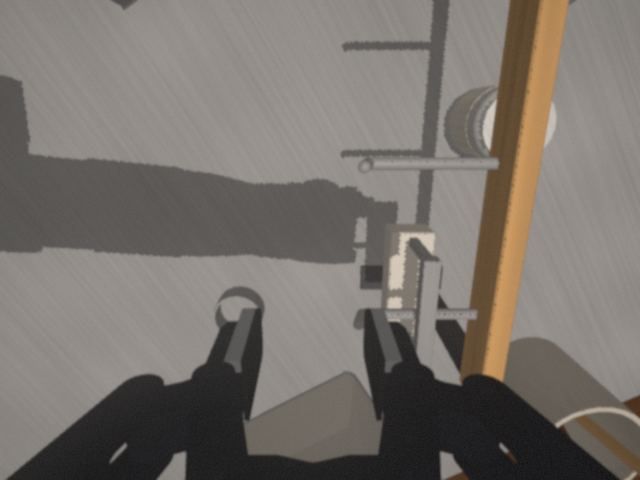

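```bash
cat >> h.py <<'E'
def pails(fn,cs=((.4265,.2669),(.5426,.3862))):
    im,w=cloud(fn); out=[]
    for c in cs:
        m=(w[...,2]>.115)&(w[...,2]<.15)&(np.hypot(w[...,0]-c[0],w[...,1]-c[1])<.11); q=np.float32(w[m][:,:2]*1000)
        if len(q)<30: out.append(None); continue
        (cx,cy),(a,b),an=cv2.minAreaRect(q); yaw=an if a<b else an-90
        out.append((cx/1000,cy/1000,yaw,len(q),a,b))
    return out
E
python3 - <<'E'
from bar import *
r.reach([.42,-.10,.32],R(0)); snap('top','top27'); P=pails('top27'); print(P)
x,y,yw=P[0][:3]; t=np.radians(yw); g=np.array([x,y])+.024*np.array([-np.sin(t),np.cos(t)])
r.gripper_to(.05)
r.reach(np.r_[g,.21],R(yw)); snap('wrist','w27')
h=r.movel(np.r_[g,.130+DZ],v=.12,f_stop=5); print(h); r.gripper_to(0,80); print(r.get_state()['width'])
snap('wrist','w28'); r.movel(np.r_[g,.31+DZ],v=.2); s=r.get_state(); print(s['width'],s['time'],s['contact_force']); snap('scene','scene28')
E
```

```text
[(0.42679461669921875, 0.2666846923828125, 31.800085067749023, 209, 10.736534118652344, 93.02941131591797), (0.542389404296875, 0.38663290405273437, 13.741290092468262, 221, 10.730756759643555, 92.41802215576172)]
False
0.007818529043921064
0.008011636844890127 76.875 [-0.14636012  0.10744711 -1.95731229]
```

View pics/scene28.png

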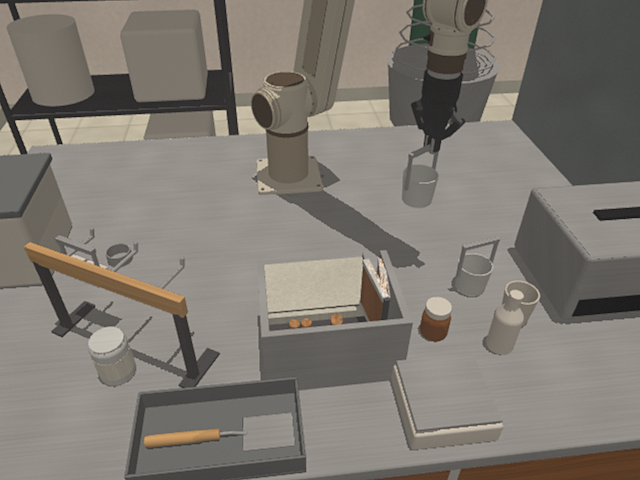

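```bash
cat > hang.py <<'E'
from bar import *
def hang(k,sd):
    r.reach(hp(k,-.11,sd,.31),RH)
    r.movel(hp(k,-.11,sd,.237),v=.15)
    h=r.movel(hp(k,.030,sd,.237),v=.1,f_stop=8); print(h)
    if h: return
    h=r.movel(hp(k,.030,sd,.213),v=.08,f_stop=3); print(h)
    h=r.movel(hp(k,.030,sd,.2065),v=.02,f_stop=2); s=r.get_state(); print(h,s['tcp_pos'][2]-DZ,s['contact_force'])
    snap('wrist','hang%da'%k)
    r.gripper_to(.02); r.wait(.2); r.gripper_to(.04); r.wait(.2)
    snap('wrist','hang%db'%k)
    h=r.movel(hp(k,.030,sd,.26),v=.06,f_stop=3); print('up',h); r.movel(hp(k,.030,sd,.33),v=.15)
    r.movel(hp(k,-.08,sd,.34),v=.2); snap('wrist','hang%dc'%k); snap('scene','hang%ds'%k); print(r.get_state()['time'])
E
python3 - <<'E'
from hang import *
r.reach([.40,0,.31+DZ],R(0))
hang(2,.024)
E
```

```text
False
False
True 0.2090103475410461 [-0.36422841  0.04804525  3.41279639]
up False
85.6333
```

View pics/hang2s.png

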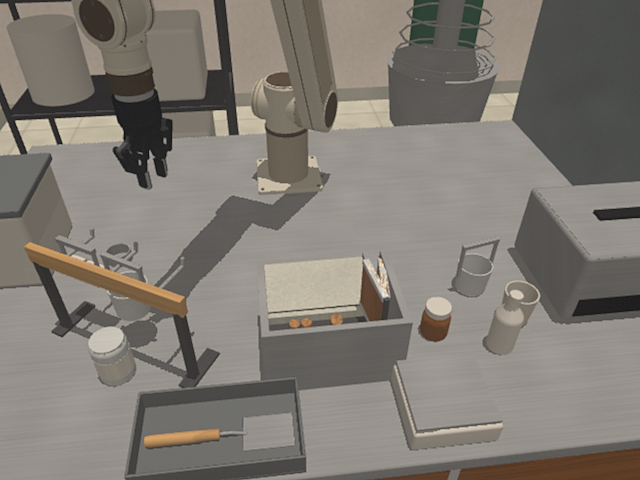

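View pics/hang2c.png

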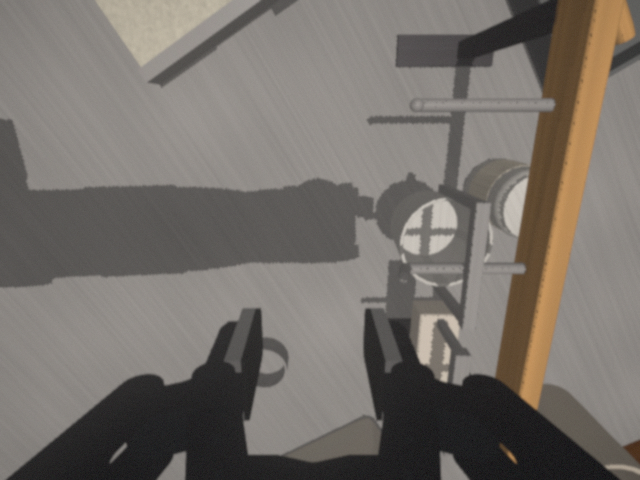

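```bash
python3 - <<'E'
from hang import *
r.reach([.40,-.08,.32],R(0)); r.wait(.2); snap('top','top30'); P=pails('top30',((.5426,.3862),)); print(P)
im,w=cloud('top30')
for k in (1,2):
    d=w[...,:2]-HK[k]; x=d@RX; y=d@RYv; m=(w[...,2]>.206)&(w[...,2]<.225)&(abs(y)<.054)&(x>-.008)&(x<.062); q=np.float32(np.c_[x[m],y[m]]*1000); print(k,len(q),cv2.minAreaRect(q))
x,y,yw=P[0][:3]; t=np.radians(yw); g=np.array([x,y])-.024*np.array([-np.sin(t),np.cos(t)])
r.gripper_to(.05)
r.reach(np.r_[g,.21],R(yw))
h=r.movel(np.r_[g,.130+DZ],v=.12,f_stop=5); print(h); r.gripper_to(0,80); print(r.get_state()['width'])
r.movel(np.r_[g,.31+DZ],v=.2); s=r.get_state(); print(s['width'],s['time'],s['contact_force']); snap('scene','scene31')
E
```

```text
[(0.5422452392578125, 0.38695248413085936, 13.146818161010742, 220, 10.703420639038086, 93.49905395507812)]
1 318 ((31.06843376159668, 0.4095039367675781), (82.03858184814453, 58.0118293762207), 57.75959777832031)
2 255 ((32.33476257324219, 3.2510604858398438), (59.806541442871094, 77.39976501464844), 35.847015380859375)
False
0.007962384205803068
0.007877425200179576 91.3583 [-0.24992233  0.25451983 -1.72181436]
```

View pics/scene31.png

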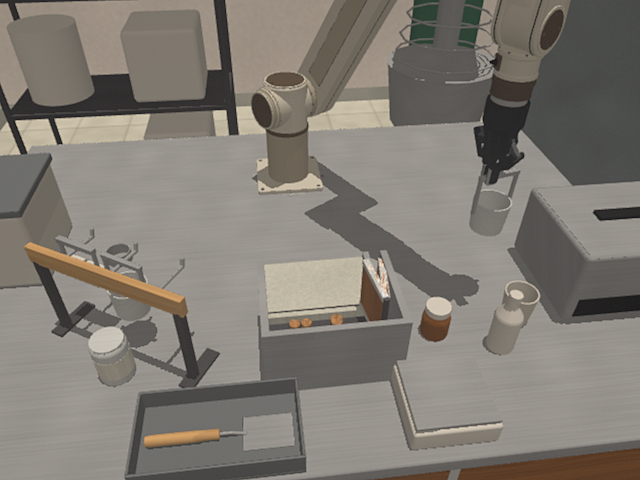

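```bash
python3 - <<'E'
from hang import *
r.movel([.42,.24,.31+DZ],rotation=R(13),v=.3)
r.reach([.40,0,.31+DZ],R(0)); r.reach([.42,-.16,.31+DZ],RH)
hang(3,-.024)
E
```

```text
False
False
True 0.20916437094236687 [ 0.29510852 -0.38218903  4.27203116]
up False
100.8333
```

View pics/hang3s.png

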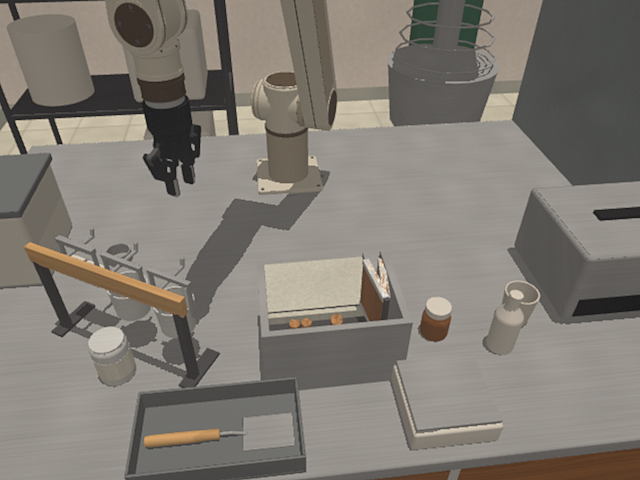

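View pics/hang3c.png

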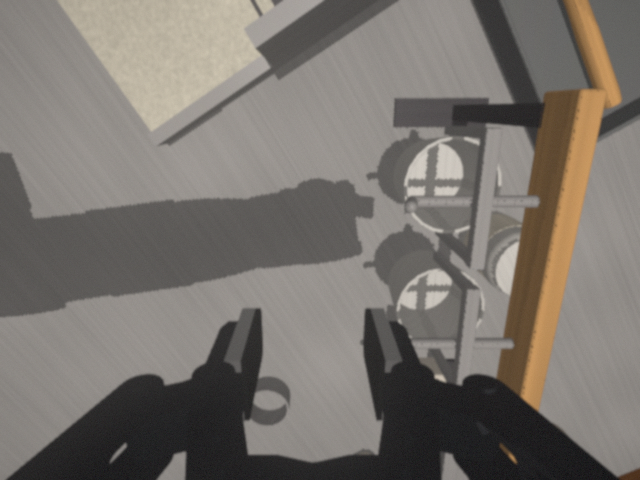

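Move clear and check all hangs, the door and the chips.

```bash
python3 - <<'E'
from hang import *
r.reach([.32,0,.34],R(0)); r.wait(1)
snap('top','top40'); snap('scene','scene40')
for fn in ('top40',):
    im,w=cloud(fn); hsv=cv2.cvtColor(im,cv2.COLOR_RGB2HSV)
    for k in (1,2,3):
        d=w[...,:2]-HK[k]; x=d@RX; y=d@RYv
        m=(w[...,2]>.203)&(w[...,2]<.226)&(abs(y)<.054)&(x>.018)&(x<.045)
        for k2 in (0,):
            q=np.c_[x[m],y[m],w[m][:,2]]*1000; mm=abs(q[:,1])>8
            print(k,len(q),'y',q[mm][:,1].min().round(1),q[mm][:,1].max().round(1),'x',np.median(q[mm][:,0]).round(1),'z+',np.median(q[mm&(q[:,1]>0)][:,2]).round(1),'z-',np.median(q[mm&(q[:,1]<0)][:,2]).round(1))
chips('top40'); chips('scene40')
s=w2s(w); m=(w[...,2]>.145)&(w[...,2]<.1635)&(s[...,0]>-20)&(s[...,0]<25)&(abs(s[...,1])<112); print('door',s[m].min(0),s[m].max(0)); print(r.get_state()['time'])
E
```

```text
1 331 y -45.8 45.9 x 30.4 z+ 214.5 z- 216.6
2 271 y -43.8 49.2 x 31.2 z+ 212.0 z- 214.6
3 268 y -44.7 47.2 x 31.0 z+ 213.0 z- 213.7
chip 105 [303. 193.] [29.6 24.9] 0.02
chip 152 [335. 193.] [ 27.4 -54.8] 0.0152
chip 107 [336. 319.] [29.1 25.2] 0.0199
chip 85 [294. 323.] [ 27.4 -65.6] 0.0156
chip 84 [306. 322.] [ 26.8 -40. ] 0.0146
door [ 2.77353908 80.32235267] [ 24.29290035 111.94566732]
103.175
```

View pics/top40.png

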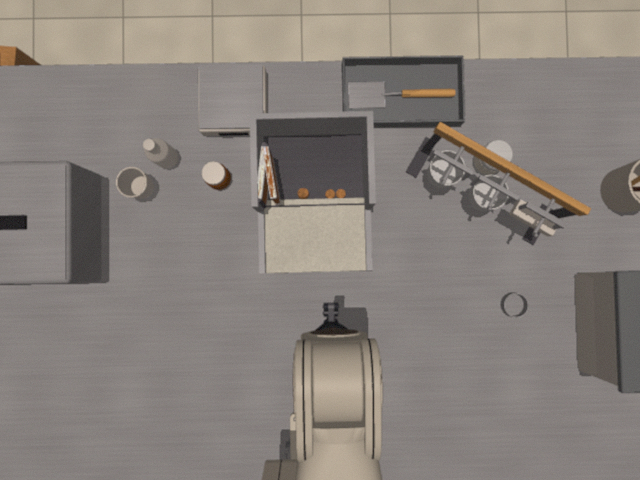

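```bash
python3 -c "
from h import *
print(r.finish_job())"
```

```text
the job is handed in; nothing more can be done
None
```

I handed the job in at about 103 s of the 208 s allowed; it reports no verdict. My last camera check showed everything the task asks for.

**Door:** It is folded back against the left jamb. The second leaf's free edge is at station y ≈ 80 mm, which puts the door at about 1.4 rad (limit 1.2).

**Chips:** Three chips were present. All were swept in by the scraper and lie in the bay at x ≈ 27–30 mm, under 25 mm above the counter. The board is clear.

**Hanging:** The scraper is on hook 1, pail 1 on hook 2 and pail 2 on hook 3. All three bars are level within the measurement, within 3 mm of centred on their hooks, and 30 mm in from the hook point towards the rail. The arm stood clear of everything.

**Bystanders:** They look unmoved between the first and last pictures. I did not measure them.

What went wrong or disagreed along the way:
- **Tool offset:** The fingertips are about 13 mm behind the reported TCP, not 22 mm ahead of it as stated. The first scraper grasp closed on nothing because of this. I measured the offset by touching the counter and corrected for it.
- **Sweep stopped early:** The first sweep tripped its force limit after 5 mm, and the lift that followed pushed one chip forward with the scraper. I then swept in two full passes.
- **Scraper slipped:** After its first hanging the scraper was found swinging off-centre, either knocked or disturbed as I let go. I took it off, stood it on the counter and hung it again.

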